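# Load the boring jig and lock it with its keeper pin

## Robot

A 7-joint arm with a two-finger parallel gripper is mounted at the origin on the work surface. World frame = base frame: x ahead of the robot, y to its left, z up, the work surface at z = 0. Lengths are in m, angles in degrees, forces in N, time in s.
With the tool pointing down it reaches from about 0.425 to 0.825 m from the base axis. Payload 3.6 kg.
Tool frame: the origin (TCP) lies on the centre line of the jaws, within the pads' length; the fingertips stand 19 mm ahead of it and the grasp point (between the pads) is the TCP (r.finger_overhang is the distance from the TCP to the fingertips, in m); z points along the fingers, y is the direction in which the jaws open and shut (so a half turn about z gives the same grasp; the last joint's range is limited). The gripper opens to 93 mm and grips with 3 to 60 N. Pads are 15 mm wide; open, the fingers measure 128 mm over their backs; the gripper's body (75 mm by 188 mm) begins 65 mm behind the grasp point.
Start: joints at [72.737, 35.231, -0.722, 81.555, 0.464, 63.22, -2.315], TCP at [0.176, -0.626, 0.207] pointing down, gripper open.
Joint ranges: [-178.69, 178.69], [-17.37, 117.87], [-77.05, 75.6], [15.02, 138.74], [-78.02, 258.01], [0.78, 113.62], [-162.83, 162.83]. Speed limits (degrees/s): [159.86, 159.86, 180, 180, 180, 180, 180].

## Interface

Orientations are given as [roll, pitch, yaw] about the fixed x, y, z axes, in that order (R = Rz(yaw) Ry(pitch) Rx(roll)).
In Python, from station import readout, vision, order, r gives the robot as it stands. The module is installed in compiled form; this text tells all that it offers.
- The arm moves only by the shell command python3 -m pendant 'ROWS' [OPENING] [FORCE]. ROWS is JSON, a list of rows, each a list of 6 numbers: the shift along the world's x, y, z in cm, then the turn, a rotation vector about the world's x, y, z in degrees. In form: [[x, y, z, rx, ry, rz], ...]. A call has 1 to 10 rows; each row shifts and turns the pose as measured when the row begins; what a row does not reach is not made up. A row lasts 1/10 s, in which the tool goes at most 50 mm and 8.59 degrees, less where a joint would pass 70% of its speed; a pose out of reach is approached as far as the arm can. A call is refused whole if a number of a shift passes 5 or a number of a turn 8.59, either way. A call with a gripper value outside its range is refused whole. OPENING is the opening, from 0 (shut) to 1 (fully open), set as the call begins (- or left out, the last holds). The fingers move at their own pace and stop on an object; FORCE is the grip in N (left out, the last holds). Time passes only in rows, so rows that do not move let the fingers close. It gives the time, the measured TCP pose, the force and the opening at its end, in the units of the state.
- readout.sense(): the state, without advancing time (a new reading comes with each control period).
- vision.read_camera(name): name is "side" or "top"; returns a dict with "frame" (420x560x3 uint8, red, green, blue), "z_map" (420x560 float32, m along the optical axis (not along the pixel's ray), 0 where there is no reading), "fx", "fy", "cx", "cy" (pixels), "xyz" and "attitude" of the camera in the world. Camera axes: x right, y down, z forward; pixel columns grow to the right and rows downward; lengths in m; the calibration is good to about 2 mm. A picture is of the moment at which its call begins.
- order.sign_off(): hands the job in, once; it reports no verdict.
The state is a dict: "clock": time; "joint_pos": joint angles; "qvel": joint speeds; "effort": joint torques, N m; "tcp_pos": TCP position; "ee_rot": TCP orientation; "ft_force": force on the tool from outside, world axes, zero at the start; "torque": the same for the moment, N m; "width": finger opening in m.
Only numpy, scipy, OpenCV 4.12 (cv2) and the standard library are available. Lean on these libraries where they do the work, as an engineer would, in place of code of your own. Each camera call takes 0.05 s, during which the arm holds its last target.

## Task

Load the boring jig: draw its keeper pin out to the right by the handle and lay it aside, then lay each rail from the bench on the open apron and slide it tenon first under the clear cover, one rail to a lane, until its shoulders are fully home against the stops. When all the rails are home, slide the pin back from the right through both steel knuckles until its handle comes up to the near knuckle, so that no rail can back out; leave the other things on the bench where they are.

Things in the scene. Friction and masses are not known exactly. Their poses are not given: they have to be found in the camera images.
- jig: boring jig, fixed: plywood base 16 mm thick. Origin at bench level on the line of the lane mouths, mid-width; +x runs into the lanes (away from the robot), +y to the left, z up. Base from x = -140 to 122, y = -94 to 94 mm. From x = -140 to 0 it is an open flat apron (but for the knuckles at its right and left edges), top at z = 16 mm; beyond x = 0 are three covered lanes. No springs or catches
- jig_mouth (a point): middle of the middle lane's mouth: x = 0, y = 0, z = 33 mm in the jig's frame, axes as the jig's. Lanes are centred at y = -52, 0, 52 mm, 38 mm wide and high (floor z = 16), under a clear cover from x = 0 to 113 (underside z = 54, top 60 mm). Dividers 14 mm wide, with wedge noses out to x = -7 mm
- lane_stop (a point): middle of the middle lane at its stop: x = 78, y = 0, z = 33 mm in the jig's frame. Here each lane narrows to a slot 26 mm wide, 35 mm long, for the tenon; the rail's shoulders stop against the wood beside it. A rail that is home has its tenon's end at x = 108 and its tail end at x = -12 mm, standing 12 mm out of the cover, so it can be pushed home from behind with fingers pointing down
- knuckle_near (a point): centre of the bore of the right-hand steel knuckle: x = -27, y = -85, z = 33 mm in the jig's frame, axes as the jig's. Each knuckle is a block 28 (x) x 14 (y) mm, up to z = 50 mm, with an 18 mm square bore along the jig's y. The pin enters here first, from the jig's -y side, tip towards +y
- knuckle_far (a point): centre of the bore of the left-hand knuckle: x = -27, y = 85, z = 33 mm in the jig's frame; the pin's tip goes on through this one and stands out of it
- pin_grip (a point): centre of the dark wooden handle of the loose keeper pin (110 g; at the start it rests in both knuckles): a block 40 long (x), 18 wide (y), 24 mm high (z). From its +x end a 12 mm aluminium rod runs 195 mm along +x to a round tip; the rod's axis is 6 mm below this point and 6 mm above the handle's underside. Fully in, this point is at y = -112 to -115 mm in the jig's frame
- pin_tip (a point): the tip of the keeper pin's rod, on its axis: 215 mm along +x from the handle's centre and 6 mm below it; axes as the pin's
- rail1_center (a point): a wooden rail: a square block 90 x 34 x 34 mm with a round tenon 18 mm in diameter and 30 mm long standing out of the middle of one end (120 mm over all), 85 g. It lies on one of its four long faces (which one does not matter). This point is the centre of the square block (17 mm above what it lies on); +x points along the rail to the tenon
- rail2_center (a point): a wooden rail: a square block 90 x 34 x 34 mm with a round tenon 18 mm in diameter and 30 mm long standing out of the middle of one end (120 mm over all), 85 g. It lies on one of its four long faces (which one does not matter). This point is the centre of the square block (17 mm above what it lies on); +x points along the rail to the tenon
- rail3_center (a point): a wooden rail: a square block 90 x 34 x 34 mm with a round tenon 18 mm in diameter and 30 mm long standing out of the middle of one end (120 mm over all), 85 g. It lies on one of its four long faces (which one does not matter). This point is the centre of the square block (17 mm above what it lies on); +x points along the rail to the tenon
- rail1_tip (a point): the middle of the end of rail1's tenon, 75 mm from the block's centre along the rail
- rail2_tip (a point): the middle of the end of rail2's tenon, 75 mm from the block's centre along the rail
- rail3_tip (a point): the middle of the end of rail3's tenon, 75 mm from the block's centre along the rail
- glue: a white glue jar, 66 mm wide, 75 mm high, standing; bystander
- tape: a tape measure, 66 x 36 x 62 mm; bystander
- batten: a thin wooden batten 160 x 22 x 14 mm; bystander
- square: a try square, blade 120 mm long, lying flat; bystander
- mallet: a hammer lying on the bench; bystander; origin about its middle
- screws: a small open grey box 100 x 80 x 45 mm; bystander
- pencil: a carpenter's pencil 150 x 8 x 8 mm; bystander
- offcut: a plain offcut 60 x 34 x 34 mm without a tenon; bystander, not to be loaded
Things that resemble listed ones, but are neither listed nor needed, are in the scene too. Leave any green or purple look-alike of the part that bears rail3_center alone.

How it is judged (in metres and radians):
On the way, in this order (a step that is already met when the one before it is completed fails the run):
1. the keeper pin has been drawn out of both knuckles (y of pin_tip in the frame of jig below -0.094 m), for 0.2 s.
2. every rail is fully home in a lane, tenon first (x of rail1_tip in the frame of jig between 0.101 and 0.116 m and y of rail1_center in the frame of jig between -0.071 and 0.071 m and z of rail1_center in the frame of jig between 0.024 and 0.044 m and x of rail2_tip in the frame of jig between 0.101 and 0.116 m and y of rail2_center in the frame of jig between -0.071 and 0.071 m and z of rail2_center in the frame of jig between 0.024 and 0.044 m and x of rail3_tip in the frame of jig between 0.101 and 0.116 m and y of rail3_center in the frame of jig between -0.071 and 0.071 m and z of rail3_center in the frame of jig between 0.024 and 0.044 m), for 0.2 s.
3. the keeper pin is back through both knuckles (y of pin_tip in the frame of jig between 0.093 and 0.13 m and x of pin_tip in the frame of jig between -0.037 and -0.017 m and z of pin_tip in the frame of jig between 0.022 and 0.044 m and x of pin_grip in the frame of jig between -0.045 and -0.009 m and y of pin_grip in the frame of jig between -0.125 and -0.09 m), for 0.2 s.
At the end, for the whole second after the job is handed in: every rail present lies in a lane under the cover, tenon first, with its tenon's end within 7 mm of the home position; the keeper pin is through both knuckles, its tip past the far knuckle (by 1 mm or more) and its handle outside the near knuckle; rails and pin are at rest (all of step 2 and all of step 3 and linear speed of each of rail1, rail2, rail3, pin below 0.02 m/s); the robot touches nothing.
It fails at once if a bystander is pushed more than 5 cm from its place (distance of any of glue, tape, batten, square, mallet, screws, pencil, offcut from where it was at the start of the episode above 0.05 m).
Of rail1, rail2, rail3 only 2 to 3 are there at a start; the rules pass over those that are not, and their reading is None.
At some moment in a run one of rail1, rail2, rail3, pin may be knocked a few centimetres aside while the robot is not near it.
Once in a run the grip may slacken for a moment while it holds something.
It also fails if it takes over 210 s, if anything falls off the work surface, if the arm or the gripper's body presses on something with over 40 N, if the wrist force passes 120 N, or if a joint passes its speed limit or range.

## Working session

There is one attempt and no reset: what is moved stays moved. The work goes in short steps, Python scripts to look and compute and a shell command to move; the robot and the scene stay as the last step left them, time stands still between calls to the robot, and variables do not carry over. Pictures are saved under pics/ and viewed, and the job is handed in when it is done.

```bash
mkdir -p pics; ls; cat > h.py <<'E'
from station import readout, vision, order, r
import numpy as np, cv2
from scipy.spatial.transform import Rotation as R
def cam(n,save=None):
    c=vision.read_camera(n)
    if save: cv2.imwrite('pics/'+save,cv2.cvtColor(c['frame'],cv2.COLOR_RGB2BGR))
    return c
def Rc(c):
    a=np.array(c['attitude'],float)
    return a if a.shape==(3,3) else R.from_euler('xyz',a,degrees=True).as_matrix()
def pts(c):
    z=c['z_map'];h,w=z.shape
    u,v=np.meshgrid(np.arange(w),np.arange(h))
    p=np.stack([(u-c['cx'])/c['fx']*z,(v-c['cy'])/c['fy']*z,z],-1)
    return p@Rc(c).T+np.array(c['xyz'])
E
python3 - <<'E'
from h import *
print(readout.sense())
for n in('top','side'):
    c=cam(n,n+'0.png'); print(n,c['xyz'],c['attitude'],c['fx'],c['fy'],c['cx'],c['cy'])
E
```

```text
pics
{'clock': 0.0, 'joint_pos': array([72.73722206, 35.28782283, -0.72316187, 81.63862977,  0.46472347,
       63.21976981, -2.31374643]), 'qvel': array([ 0.04512217,  0.0222796 , -0.00960276, -0.04334897,  0.15402915,
        0.02352004, -0.02817933]), 'effort': array([ 2.48444003e-04, -4.58936334e+01,  2.09049848e-01, -1.65743387e+01,
       -6.10646093e-02,  2.04300333e-02,  2.49681425e-04]), 'tcp_pos': array([ 0.17616562, -0.62483632,  0.20611294]), 'ee_rot': array([-1.79856683e+02,  2.38803434e-03,  1.57497685e+01]), 'ft_force': array([-0.09656989, -0.33015274, -0.50530945]), 'torque': array([ 0.04514557, -0.02019655, -0.02909888]), 'width': 0.09291475809580288}
top [0.41565798 0.02320701 1.55952136] [-175.02123243    0.23117111  -90.1736533 ] 539.5083361923466 539.5083361923466 275.1767670405251 207.17520913379147
side [0.22105698 1.27848153 0.776169  ] [-118.34939926    0.33639637 -166.77932629] 502.37832130118636 502.37832130118636 274.6205114864014 201.71673851392495
```

View pics/top0.png

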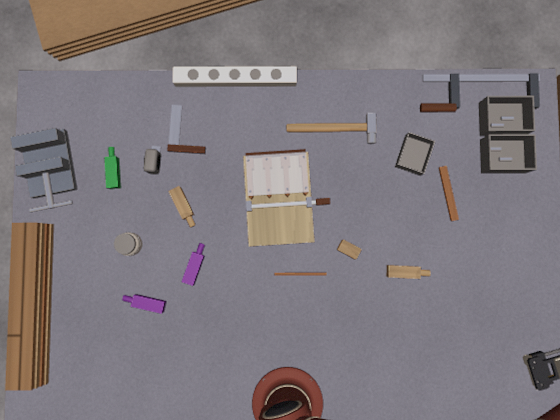

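View pics/side0.png

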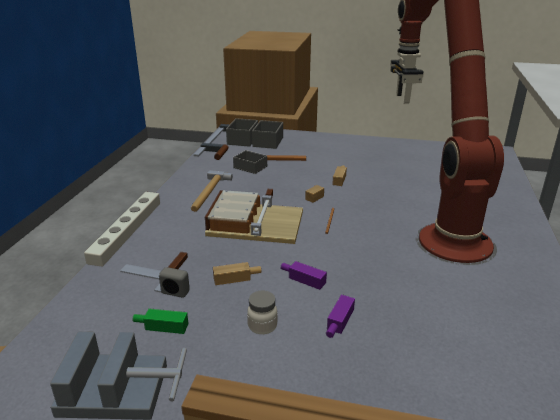

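```bash
python3 - <<'E'
from h import *
c=cam('top'); P=pts(c); I=cv2.cvtColor(c['frame'],cv2.COLOR_RGB2BGR)
cv2.imwrite('pics/jig0.png',cv2.resize(I[140:255,160:440],None,fx=2.8,fy=2.8,interpolation=cv2.INTER_CUBIC))
for n,(u,v) in dict(bench=(220,300),railA=(180,203),railB=(403,272),handle=(322,201),apron=(280,228),offcut=(348,249),cover=(270,170)).items(): print(n,P[v,u].round(4))
hsv=cv2.cvtColor(I,cv2.COLOR_BGR2HSV)
m=((hsv[...,0]>8)&(hsv[...,0]<25)&(hsv[...,1]>90)&(hsv[...,2]>60)).astype(np.uint8)
n,l,s,ce=cv2.connectedComponentsWithStats(m)
for i in range(1,n):
    if s[i,4]>40: print(s[i],ce[i].round(1))
E
```

```text
bench [0.2859 0.1873 0.0034]
railA [0.5615 0.2997 0.0327]
railB [ 0.3647 -0.3297  0.0316]
handle [ 0.5645 -0.103   0.0468]
apron [0.4904 0.0154 0.0128]
offcut [ 0.4296 -0.1755  0.0369]
cover [0.6513 0.0431 0.0587]
[  29    0  227   60 7009] [111.3  20.1]
[557  75   3  56 100] [558.4  97. ]
[421 103  36   9 215] [438.4 107. ]
[287 123  80   9 609] [325.5 127.3]
[168 145  37   8 188] [186.3 148.5]
[246 151  41   4  63] [266.6 152.4]
[439 166  20  55 434] [448.1 192.9]
[170 187  25  40 423] [182.2 204.9]
[316 198  14   7  58] [322.9 201. ]
[   6  223   47  167 6883] [ 29.  305.8]
[337 240  24  19 243] [348.5 249. ]
[387 265  43  13 402] [406.1 271.6]
[275 273  51   2 102] [300.  273.5]
```

View pics/jig0.png

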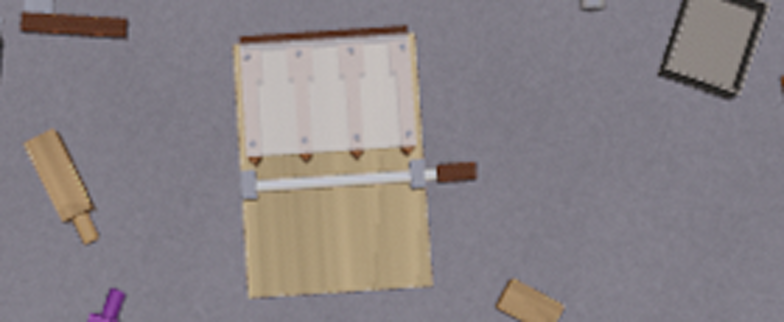

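```bash
cat >> h.py <<'E'
def ray(c,u,v,z):
    d=Rc(c)@np.array([(u-c['cx'])/c['fx'],(v-c['cy'])/c['fy'],1.]); o=np.array(c['xyz'])
    return o+d*(z-o[2])/d[2]
def pix(c,p):
    q=(np.asarray(p)-np.array(c['xyz']))@Rc(c); return q[...,0]/q[...,2]*c['fx']+c['cx'],q[...,1]/q[...,2]*c['fy']+c['cy']
E
python3 - <<'E'
from h import *
c=cam('top'); I=cv2.cvtColor(c['frame'],cv2.COLOR_RGB2BGR)
hsv=cv2.cvtColor(I,cv2.COLOR_BGR2HSV)
print(hsv[230,240:320:3].tolist())
m=((hsv[...,0]>8)&(hsv[...,0]<35)&(hsv[...,1]>55)&(hsv[...,2]>60)).astype(np.uint8)
f=I.astype(float)
s=hsv[...,1].astype(float)
# edges by subpixel half-level crossing in saturation
def cross(a,i0,i1):
    # first crossing of mid level from i0 to i1
    seq=a[i0:i1] if i1>i0 else a[i0:i1:-1]
    t=(seq[:3].mean()+seq[-3:].mean())/2
    k=np.argmax(seq>t); fr=(t-seq[k-1])/(seq[k]-seq[k-1])
    return i0+(k-1+fr)*(1 if i1>i0 else -1)
L=[];Rr=[];N=[]
for v in range(214,240,2):
    L.append(ray(c,cross(s[v],236,258),v,.016)); Rr.append(ray(c,cross(s[v],325,305),v,.016))
for u in range(256,308,4): N.append(ray(c,u,cross(s[:,u],255,235),.016))
L,Rr,N=map(np.array,(L,Rr,N))
for A in(L,Rr): 
    k=np.polyfit(A[:,0],A[:,1],1); print('edge y=',k, 'yaw',np.degrees(np.arctan(k[0])), 'res',np.std(A[:,1]-np.polyval(k,A[:,0])))
k2=np.polyfit(N[:,1],N[:,0],1); print('near x=',k2,'yaw',-np.degrees(np.arctan(k2[0])),np.std(N[:,0]-np.polyval(k2,N[:,1])))
cs=cam('side')
J=cv2.cvtColor(cs['frame'],cv2.COLOR_RGB2BGR)
cv2.imwrite('pics/jigs0.png',cv2.resize(J[175:250,190:340],None,fx=5,fy=5,interpolation=cv2.INTER_CUBIC))
E
```

```text
[[132, 19, 137], [126, 19, 134], [125, 22, 139], [19, 73, 179], [18, 74, 168], [19, 75, 166], [20, 71, 169], [20, 72, 167], [19, 73, 168], [19, 76, 162], [19, 74, 169], [19, 72, 166], [19, 72, 173], [19, 74, 172], [19, 71, 182], [18, 71, 177], [19, 74, 172], [19, 74, 173], [18, 75, 167], [19, 74, 170], [19, 74, 173], [19, 75, 174], [19, 70, 181], [19, 72, 177], [19, 64, 175], [130, 17, 132], [128, 15, 133]]
edge y= [0.05824607 0.0804588 ] yaw 3.3334876785889795 res 0.0005643646565133189
edge y= [ 0.06926494 -0.11262796] yaw 3.962260167638549 res 0.000493102707647938
near x= [-0.05766143  0.44604508] yaw 3.3001023035826154 0.0005956088044763334
```

View pics/jigs0.png

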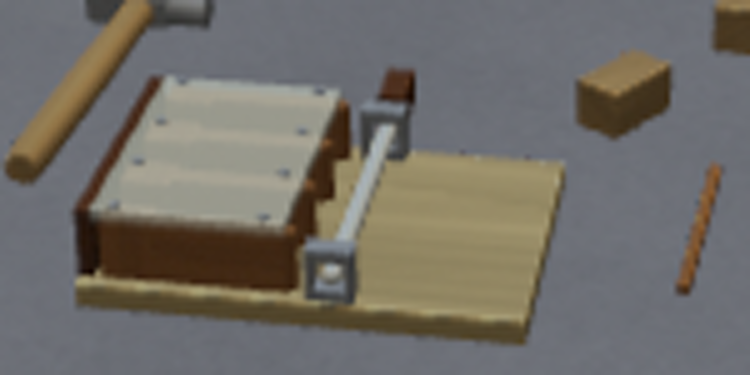

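```bash
cat >> h.py <<'E'
YAW=3.4; JO=np.array([.5851,.0208,0.]); RJ=R.from_euler('z',YAW,degrees=True).as_matrix()
def J2W(x,y,z): return JO+RJ@(np.array([x,y,z])/1000)
def W2J(p): return (RJ.T@(np.asarray(p)-JO))*1000
E
python3 - <<'E'
from h import *
pp=[(-140,94,16),(-140,-94,16),(122,94,16),(-27,92,33),(-41,92,50),(-13,92,50),(-41,-78,50),(0,94,60),(-13,-92,50),(-41,-92,50)]
for n,s,x0,y0 in(('side',5,190,175),('top',6,230,140)):
    c=cam(n); I=cv2.cvtColor(c['frame'],cv2.COLOR_RGB2BGR)
    crop=I[y0:y0+(75 if n=='side' else 110),x0:x0+(150 if n=='side' else 110)]
    K=cv2.resize(crop,None,fx=s,fy=s,interpolation=cv2.INTER_CUBIC)
    for p in pp:
        u,v=pix(c,J2W(*p)); cv2.drawMarker(K,(int((u+.5-x0)*s),int((v+.5-y0)*s)),(0,0,255),0,10,1)
    cv2.imwrite('pics/chk_%s.png'%n,K[:600,:800])
E
```

```text
(no output)
```

View pics/chk_side.png

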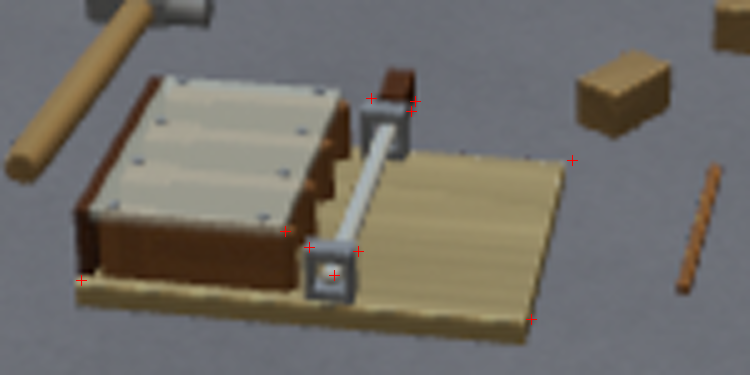

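View pics/chk_top.png

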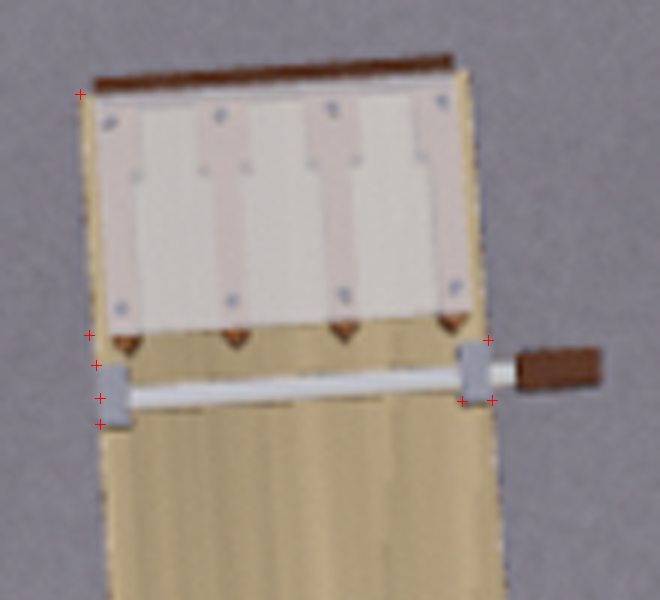

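```bash
sed -i 's/.5851,/.5858,/' h.py; cat >> h.py <<'E'
def world2(c,m,z):
    v,u=np.nonzero(m); d=np.stack([(u-c['cx'])/c['fx'],(v-c['cy'])/c['fy'],np.ones(len(u))],-1)@Rc(c).T
    o=np.array(c['xyz']); return (o+d*((z-o[2])/d[:,2])[:,None])[:,:2]
def rail(c,box,z=.034):
    x0,y0,w,h=box; I=cv2.cvtColor(c['frame'],cv2.COLOR_RGB2HSV); 
    m=np.zeros(I.shape[:2],bool); m[y0:y0+h,x0:x0+w]=((I[...,0]>8)&(I[...,0]<25)&(I[...,1]>90)&(I[...,2]>60))[y0:y0+h,x0:x0+w]
    n,l,s,ce=cv2.connectedComponentsWithStats(m.astype(np.uint8)); i=1+np.argmax(s[1:,4]); m=l==i
    q=world2(c,m,z)*1000; mu=q.mean(0); w_,V=np.linalg.eigh(np.cov((q-mu).T)); a=V[:,1]
    t=(q-mu)@a; 
    if (t**3).mean()<0: a=-a; t=-t   # skew tail towards the tenon
    b=np.array([-a[1],a[0]]); s_=(q-mu)@b
    blk=t<t.max()-35
    print('ang %.1f'%np.degrees(np.arctan2(a[1],a[0])),'len %.1f'%(np.ptp(t)+2.8),'wid %.1f'%(np.ptp(s_[blk])+2.8),
     'rail ctr from tail', (mu+a*(t.min()-1.4+45)+b*(s_[blk].max()+s_[blk].min())/2).round(1),'tip', (mu+a*(t.max()+1.4)).round(1))
    (ce,sz,an)=cv2.minAreaRect(q[blk].astype(np.float32)); print(' rect',np.round(ce,1),np.round(sz,1),round(an,1))
E
python3 - <<'E'
from h import *
c=cam('top')
rail(c,(165,180,35,55)); rail(c,(380,258,60,25))
m=np.zeros((420,560),bool); H=cv2.cvtColor(c['frame'],cv2.COLOR_RGB2HSV)
sub=H[195:208,312:334]; m[195:208,312:334]=(sub[...,1]>100)
q=world2(c,m,.048); print(cv2.minAreaRect((q*1000).astype(np.float32)), q.mean(0), W2J([*q.mean(0),0]))
I=cv2.cvtColor(c['frame'],cv2.COLOR_RGB2BGR)
K=np.hstack([cv2.resize(I[180:235,160:210],(400,440),interpolation=cv2.INTER_CUBIC),cv2.resize(I[250:292,382:432],(400,440),interpolation=cv2.INTER_CUBIC)])
cv2.imwrite('pics/rails0.png',K)
E
```

```text
ang -153.6 len 120.8 wid 37.3 rail ctr from tail [564.2 297.3] tip [496.3 263.4]
 rect [566.3 298.4] [82.3 34.2] 26.9
ang -93.0 len 121.2 wid 34.1 rail ctr from tail [ 366.6 -327.5] tip [ 362.4 -403.6]
 rect [ 366.7 -325. ] [82.2 31.2] 87.0
((564.3053588867188, -103.95137786865234), (15.767398834228516, 37.02460479736328), 6.956268787384033) [ 0.56424065 -0.10384945] [ -28.91390762 -123.15143646    0.        ]
```

View pics/rails0.png

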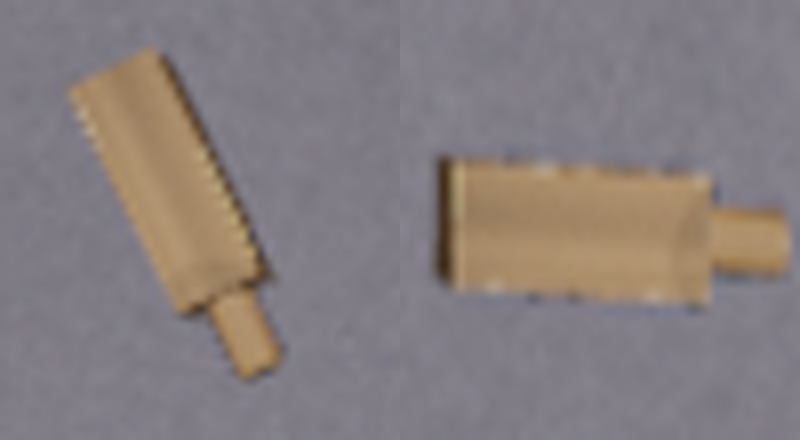

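```bash
python3 -m pendant '[[3,4,0,0,0,8],[3,4,0,0,0,8],[3,4,0,0,0,8],[3,4,0,0,0,8],[3,4,0,0,0,8],[3,4,0,0,0,8],[3,4,0,0,0,8],[3,4,0,0,0,8],[3,4,0,0,0,8],[3,4,0,0,0,6]]' 1 40; python3 -m pendant '[[2.5,3.5,-1,0,0,0],[2.5,3.5,-1,0,0,0],[2.5,3.5,-1,0,0,0],[0,0,0,0,0,0],[0,0,0,0,0,0]]'
```

```text
clock: 1.4
tcp_pos: [0.4694, -0.2282, 0.2086]
ee_rot: [179.5, 0.7, 95.8]
ft_force: [1.1, -0.7, -0.3]
width: 0.093
clock: 1.9
tcp_pos: [0.552, -0.1101, 0.1793]
ee_rot: [179.1, 0.6, 96.6]
ft_force: [0.1, -0.2, 0.8]
width: 0.093
```

```bash
cat >> h.py <<'E'
def delta(x,y,z,yaw):
    s=readout.sense(); T=R.from_euler('xyz',[180,0,yaw],degrees=True); C=R.from_euler('xyz',s['ee_rot'],degrees=True)
    print('d cm',((np.array([x,y,z])-s['tcp_pos'])*100).round(2),'rot',(T*C.inv()).as_rotvec(degrees=True).round(1))
E
python3 -c "
from h import *
delta(.5642,-.105,.12,93.7)"
```

```text
d cm [ 1.22  0.51 -5.93] rot [ 0.5  1.  -2.9]
```

```bash
python3 -m pendant '[[0.6,0.3,-3,0.5,1,-2.9],[0.6,0.2,-3,0,0,0],[0,0,-2,0,0,0],[0,0,-2,0,0,0],[0,0,0,0,0,0],[0,0,0,0,0,0]]'; python3 -c "
from h import *
delta(.5642,-.105,.038,93.7)"
```

```text
clock: 2.5
tcp_pos: [0.5635, -0.1145, 0.0794]
ee_rot: [179.8, 0.3, 92.9]
ft_force: [1.2, -0.1, 0.2]
width: 0.0929
d cm [ 0.07  0.95 -4.14] rot [0.3 0.2 0.8]
```

```bash
python3 -m pendant '[[0.1,0.9,-1.5,0.3,0.2,0.8],[0,0,-1.5,0,0,0],[0,0,-1,0,0,0],[0,0,0,0,0,0],[0,0,0,0,0,0]]'; python3 -c "
from h import *
delta(.5642,-.105,.038,93.7);cam('top','pin1.png')
c=cam('side');I=cv2.cvtColor(c['frame'],cv2.COLOR_RGB2BGR);cv2.imwrite('pics/pin1s.png',cv2.resize(I[100:250,180:380],None,fx=4,fy=4))"
```

```text
clock: 3.0
tcp_pos: [0.5672, -0.1058, 0.0408]
ee_rot: [179.5, 0.1, 93.7]
ft_force: [0.5, -0.2, -0.8]
width: 0.0931
d cm [-0.3   0.08 -0.28] rot [0.  0.5 0. ]
```

View pics/pin1s.png

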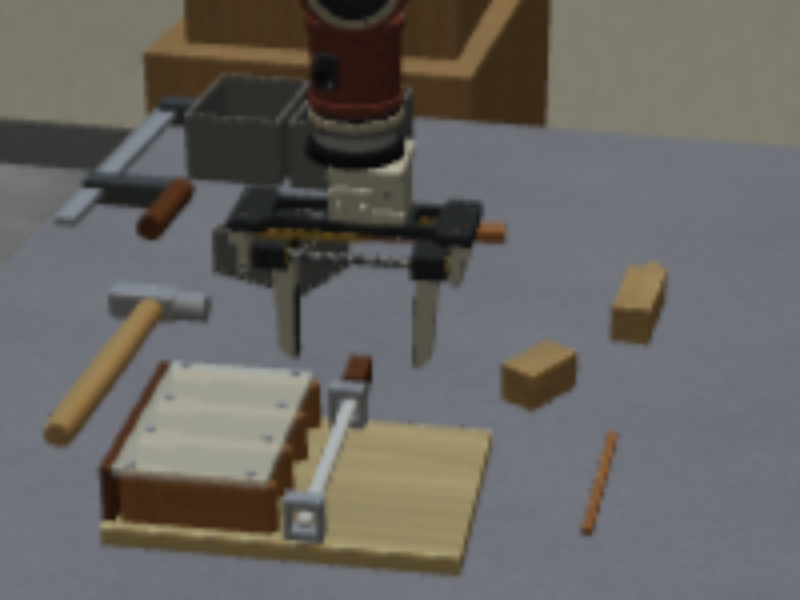

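```bash
python3 -m pendant '[[-0.3,0.1,-0.3,0,0.5,0],[0,0,0,0,0,0]]'; python3 -m pendant '[[0,0,0,0,0,0],[0,0,0,0,0,0],[0,0,0,0,0,0],[0,0,0,0,0,0],[0,0,0,0,0,0],[0,0,0,0,0,0],[0,0,0,0,0,0],[0,0,0,0,0,0]]' 0 40;  python3 -c "
from h import *
delta(.5642,-.105,.038,93.7); print(readout.sense()['ft_force'])"
```

```text
clock: 3.3
tcp_pos: [0.5647, -0.1048, 0.0388]
ee_rot: [180.0, 0.1, 93.7]
ft_force: [0.1, -0.1, 0.4]
width: 0.0932
clock: 4.1
tcp_pos: [0.5651, -0.105, 0.0394]
ee_rot: [179.9, 0.1, 93.6]
ft_force: [0.1, 0.4, -0.2]
width: 0.0335
d cm [-0.09  0.   -0.14] rot [0.1 0.1 0.1]
[ 0.08337777  0.38562261 -0.24096473]
```

```bash
python3 -m pendant '[[0,0,0,0,0,0],[0,0,0,0,0,0],[0,0,0,0,0,0],[0,0,0,0,0,0]]'
```

```text
clock: 4.5
tcp_pos: [0.5651, -0.105, 0.0394]
ee_rot: [179.9, 0.1, 93.6]
ft_force: [0.4, 0.5, 0.1]
width: 0.0024
```

```bash
python3 -c "
from h import *
c=cam('side');I=cv2.cvtColor(c['frame'],cv2.COLOR_RGB2BGR);a=cv2.resize(I[140:250,230:330],(400,440))
c=cam('top');I=cv2.cvtColor(c['frame'],cv2.COLOR_RGB2BGR);b=cv2.resize(I[140:250,260:360],(400,440));cv2.imwrite('pics/p2.png',np.hstack([a,b]))
"
```

```text
(no output)
```

View pics/p2.png

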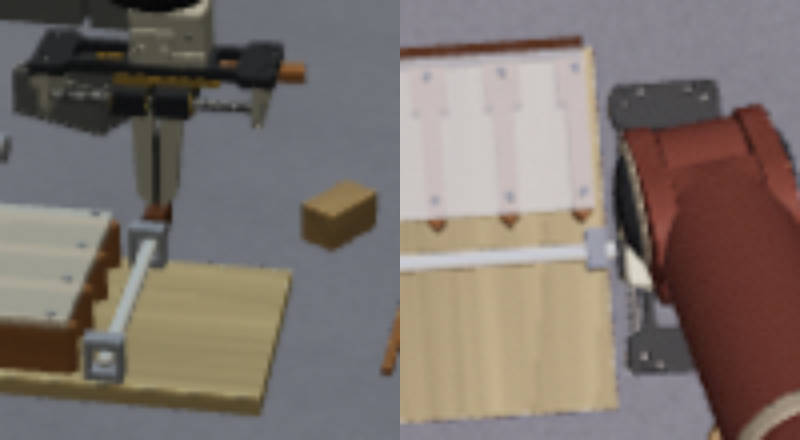

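```bash
python3 -c "
from h import *
c=cam('side');P=pts(c)
for v in range(170,200,2):
  for u in (267,269,271): print((u,v),P[v,u].round(3),c['frame'][v,u],end='  ')
  print()
s=readout.sense();print(s['tcp_pos'],s['ee_rot'],s['joint_pos'],s['width'], r.finger_overhang)
print(pix(c,s['tcp_pos']),pix(c,s['tcp_pos']-[0,0,.019]))
"
```

```text
(267, 170) [ 0.572 -0.094  0.124] [84 81 69]  (269, 170) [ 0.566 -0.096  0.123] [81 80 74]  (271, 170) [ 0.56  -0.1    0.122] [78 76 65]  
(267, 172) [ 0.573 -0.1    0.114] [84 81 69]  (269, 172) [ 0.566 -0.097  0.116] [61 59 51]  (271, 172) [ 0.559 -0.096  0.117] [84 81 69]  
(267, 174) [ 0.572 -0.096  0.109] [83 81 70]  (269, 174) [ 0.564 -0.088  0.113] [50 49 42]  (271, 174) [ 0.561 -0.103  0.107] [84 81 69]  
(267, 176) [ 0.572 -0.095  0.103] [85 82 70]  (269, 176) [ 0.565 -0.092  0.105] [49 48 41]  (271, 176) [ 0.559 -0.095  0.104] [85 81 70]  
(267, 178) [ 0.573 -0.098  0.094] [84 80 69]  (269, 178) [ 0.566 -0.096  0.096] [50 47 41]  (271, 178) [ 0.56  -0.095  0.097] [84 81 69]  
(267, 180) [ 0.572 -0.094  0.089] [84 81 69]  (269, 180) [ 0.565 -0.091  0.092] [51 49 42]  (271, 180) [ 0.56  -0.096  0.09 ] [84 81 69]  
(267, 182) [ 0.572 -0.094  0.082] [84 81 69]  (269, 182) [ 0.566 -0.095  0.083] [50 49 43]  (271, 182) [ 0.56  -0.098  0.082] [84 81 69]  
(267, 184) [ 0.572 -0.092  0.076] [83 81 69]  (269, 184) [ 0.568 -0.104  0.071] [49 49 42]  (271, 184) [ 0.56  -0.096  0.076] [
[... 627 characters left out ...]
0.563 -0.08   0.048] [64 38 22]  (271, 194) [ 0.558 -0.089  0.044] [40 22 12]  
(267, 196) [ 0.563 -0.056  0.054] [124 132 141]  (269, 196) [ 0.559 -0.063  0.05 ] [122 129 137]  (271, 196) [ 0.553 -0.068  0.048] [74 73 74]  
(267, 198) [ 0.562 -0.051  0.049] [74 75 76]  (269, 198) [ 0.558 -0.059  0.046] [80 82 84]  (271, 198) [ 0.554 -0.069  0.041] [62 60 59]  
[ 0.56510506 -0.10501812  0.03938474] [1.79884110e+02 7.31921447e-02 9.36458142e+01] [ 20.36052581  41.941918   -19.29607738 103.62545686  21.17914293
  37.86762337  -7.56926661] 0.0007439897638037279 0.019
(np.float64(270.17613010800267), np.float64(192.82507794400945)) (np.float64(270.23571473478944), np.float64(198.08110594106017))
```

```bash
python3 -m pendant '[[0,0,0,0,0,0],[0,0,0,0,0,0],[0,0,0,0,0,0],[0,0,0,0,0,0],[0,0,0,0,0,0],[0,0,0,0,0,0],[0,0,0,0,0,0],[0,0,0,0,0,0],[0,0,0,0,0,0],[0,0,0,0,0,0]]' 1 40; python3 -c "
from h import *
c=cam('side');P=pts(c)
I=cv2.cvtColor(c['frame'],cv2.COLOR_RGB2BGR);cv2.imwrite('pics/p3.png',cv2.resize(I[140:220,220:320],(800,640),interpolation=cv2.INTER_NEAREST)[:600])
for v in range(180,204,1):
  for u in (252,253,284,286): print((u,v),P[v,u].round(3),c['frame'][v,u],end='  ')
  print()
"
```

```text
clock: 5.65
tcp_pos: [0.5651, -0.105, 0.0394]
ee_rot: [179.9, 0.1, 93.6]
ft_force: [-1.0, -1.1, -0.0]
width: 0.0761
(252, 180) [ 0.619 -0.087  0.088] [93 92 88]  (253, 180) [ 0.618 -0.093  0.085] [84 82 70]  (284, 180) [ 0.518 -0.096  0.094] [84 81 69]  (286, 180) [ 0.516 -0.114  0.086] [78 77 71]  
(252, 181) [ 0.618 -0.082  0.087] [95 94 90]  (253, 181) [ 0.618 -0.094  0.081] [86 83 72]  (284, 181) [ 0.519 -0.099  0.089] [84 81 69]  (286, 181) [ 0.515 -0.111  0.084] [80 78 73]  
(252, 182) [ 0.621 -0.094  0.077] [97 97 96]  (253, 182) [ 0.618 -0.094  0.078] [85 83 73]  (284, 182) [ 0.519 -0.098  0.086] [84 81 69]  (286, 182) [ 0.514 -0.109  0.081] [88 88 87]  
(252, 183) [ 0.621 -0.092  0.074] [97 98 98]  (253, 183) [ 0.616 -0.089  0.077] [85 83 72]  (284, 183) [ 0.518 -0.097  0.083] [84 81 69]  (286, 183) [ 0.516 -0.114  0.075] [90 90 89]  
(252, 184) [ 0.66  -0.227  0.001] [96 96 97]  (253, 184) [ 0.616 -0.088  0.073] [85 82 72]  (284, 184) [ 0.518 -0.096  0.08 ] [84 81 69]  (286, 184) [ 0.546 -0.258 -0.001] [90 90 89]  
(252, 185) [ 0.659 -0.222  0.   ] [100 102 105]  (253, 185)
[... 2942 characters left out ...]
8  0.061] [156 156 143]  (284, 200) [ 0.527 -0.138  0.001] [111 114 122]  (286, 200) [ 0.522 -0.146 -0.003] [111 115 122]  
(252, 201) [ 0.596 -0.002  0.06 ] [154 154 142]  (253, 201) [ 0.594 -0.005  0.059] [156 156 143]  (284, 201) [ 0.526 -0.132  0.   ] [113 115 123]  (286, 201) [ 0.519 -0.133  0.   ] [111 115 122]  
(252, 202) [0.594 0.006 0.061] [165 162 147]  (253, 202) [0.592 0.003 0.06 ] [165 163 147]  (284, 202) [ 0.524 -0.125  0.   ] [112 115 122]  (286, 202) [ 0.518 -0.127  0.   ] [113 115 123]  
(252, 203) [0.593 0.009 0.06 ] [170 166 150]  (253, 203) [0.589 0.013 0.062] [159 154 139]  (284, 203) [ 0.522 -0.117  0.001] [112 115 123]  (286, 203) [ 0.516 -0.12   0.   ] [111 114 122]
```

View pics/p3.png

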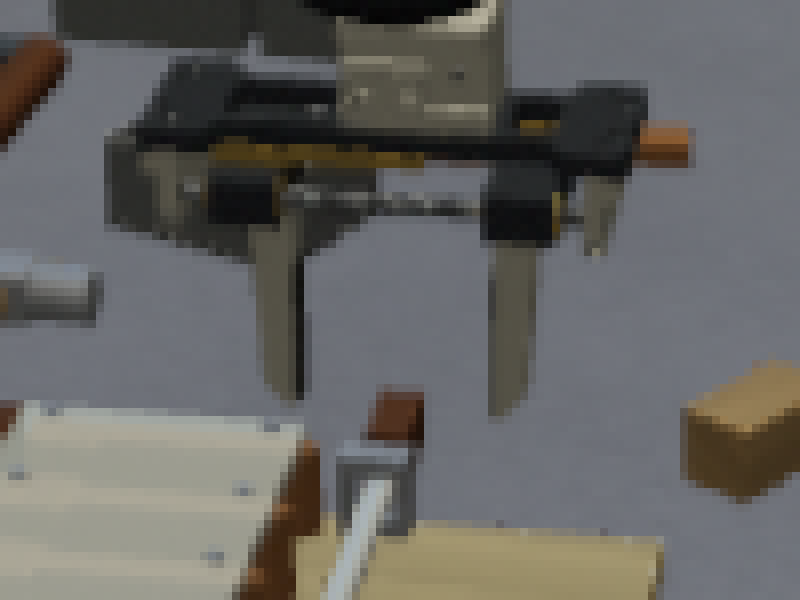

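```bash
cat >> h.py <<'E'
def tips():
    c=cam('side');P=pts(c);s=readout.sense();t=s['tcp_pos']; C=R.from_euler('xyz',s['ee_rot'],degrees=True).as_matrix()
    L=(P.reshape(-1,3)-t)@C; f=c['frame'].reshape(-1,3).astype(int)
    ok=(abs(L[:,0])<.02)&(abs(L[:,1])<s['width']/2+.024)&(abs(L[:,2])<.06)&(c['z_map'].ravel()>0)
    grey=(abs(f[:,0]-84)<14)&(abs(f[:,2]-69)<14)&(f[:,0]-f[:,2]>5)
    Q=P.reshape(-1,3)[ok&grey]; print('tcp',t.round(4),'width',s['width'].round(4),'n',len(Q))
    for sg in(-1,1):
        q=Q[np.sign(L[ok&grey][:,1])==sg]
        if len(q): print(' lowest z',np.sort(q[:,2])[:6].round(3),'mean xy low',q[q[:,2]<q[:,2].min()+.02].mean(0).round(4))
E
python3 -m pendant '[[0,0,-1,0,0,0],[0,0,-0.5,0,0,0],[0,0,0,0,0,0],[0,0,0,0,0,0],[0,0,0,0,0,0]]' 
python3 -c "
from h import *
tips()"
```

```text
clock: 6.2
tcp_pos: [0.5647, -0.1049, 0.0224]
ee_rot: [180.0, 0.1, 93.7]
ft_force: [0.8, 0.5, 0.9]
width: 0.093Traceback (most recent call last):
  File "<string>", line 3, in <module>
    tips()
    ~~~~^^
  File "h.py", line 47, in tips
    Q=P.reshape(-1,3)[ok&grey]; print('tcp',t.round(4),'width',s['width'].round(4),'n',len(Q))
                                                               ^^^^^^^^^^^^^^^^
AttributeError: 'float' object has no attribute 'round'
```

```bash
sed -i "s/s\['width'\].round(4)/s['width']/" h.py
python3 -c "
from h import *
tips()
c=cam('side')
I=cv2.cvtColor(c['frame'],cv2.COLOR_RGB2BGR);cv2.imwrite('pics/p4.png',cv2.resize(I[140:215,220:320],(800,600),interpolation=cv2.INTER_NEAREST))"
```

```text
tcp [ 0.5648 -0.1049  0.0226] width 0.09311409363486978 n 96
 lowest z [0.036 0.037 0.041 0.043 0.043 0.043] mean xy low [ 0.5124 -0.0992  0.0466]
 lowest z [0.045 0.046 0.047 0.047 0.048 0.048] mean xy low [ 0.613  -0.0944  0.0543]
```

View pics/p4.png

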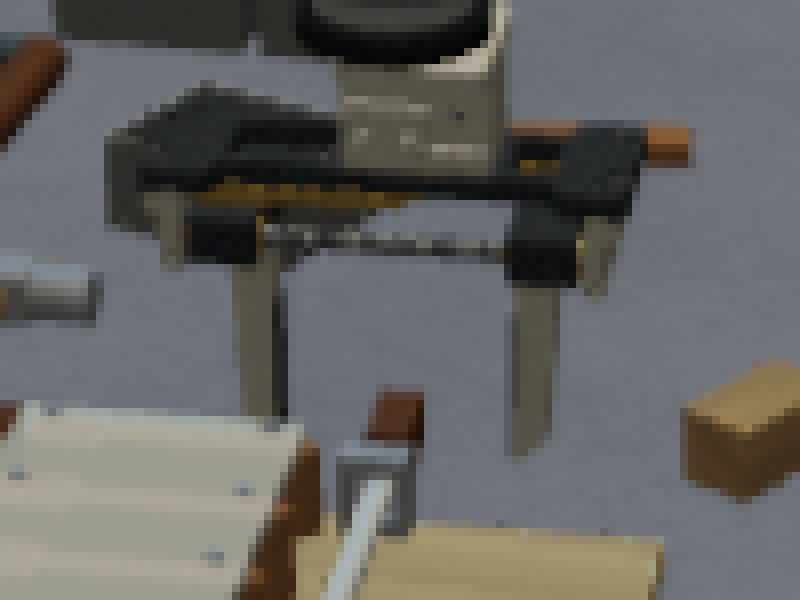

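```bash

python3 -m pendant '[[0,0,-0.8,0,0,0],[0,0,-0.8,0,0,0],[0,0,0,0,0,0],[0,0,0,0,0,0],[0,0,0,0,0,0]]' 
python3 -c "
from h import *
tips()"
```

```text
clock: 6.85
tcp_pos: [0.5648, -0.105, 0.0051]
ee_rot: [179.9, 0.1, 93.6]
ft_force: [0.1, 0.8, 0.4]
width: 0.0928
tcp [ 0.5649 -0.105   0.0052] width 0.0927224005422941 n 83
 lowest z [0.021 0.021 0.022 0.022 0.022 0.025] mean xy low [ 0.5134 -0.0983  0.0309]
 lowest z [0.045 0.047 0.048 0.048 0.049 0.049] mean xy low [ 0.6164 -0.0925  0.0548]
```

```bash

python3 -m pendant '[[0,0,0,0,0,0],[0,0,0,0,0,0],[0,0,0,0,0,0],[0,0,0,0,0,0],[0,0,0,0,0,0],[0,0,0,0,0,0],[0,0,0,0,0,0],[0,0,0,0,0,0],[0,0,0,0,0,0],[0,0,0,0,0,0]]' 0 40 
python3 -m pendant '[[0,0,0,0,0,0],[0,0,0,0,0,0]]'
```

```text
clock: 7.9
tcp_pos: [0.5655, -0.1051, 0.0059]
ee_rot: [179.8, 0.1, 93.6]
ft_force: [-1.3, 0.2, 0.8]
width: 0.0176
clock: 8.1
tcp_pos: [0.5656, -0.105, 0.006]
ee_rot: [179.8, 0.1, 93.6]
ft_force: [0.3, -1.0, 0.2]
width: 0.018
```

```bash

python3 -m pendant '[[0,0,0.2,0,0,0],[0.06,-1,0,0,0,0],[0.06,-1,0,0,0,0],[0.06,-1,0,0,0,0],[0,0,0,0,0,0]]'; python3 -m pendant '[[0.09,-1.5,0,0,0,0],[0.09,-1.5,0,0,0,0],[0.09,-1.5,0,0,0,0],[0.09,-1.5,0,0,0,0],[0,0,0,0,0,0]]' ; python3 -c "
from h import *
cam('side','d1.png')"
```

```text
clock: 8.6
tcp_pos: [0.5662, -0.1393, 0.0073]
ee_rot: [180.0, 0.2, 93.6]
ft_force: [0.4, 0.5, -1.1]
width: 0.0176
clock: 9.1
tcp_pos: [0.5693, -0.2074, 0.0069]
ee_rot: [-180.0, 0.3, 93.4]
ft_force: [-0.9, -0.8, -1.3]
width: 0.0176
```

View pics/d1.png

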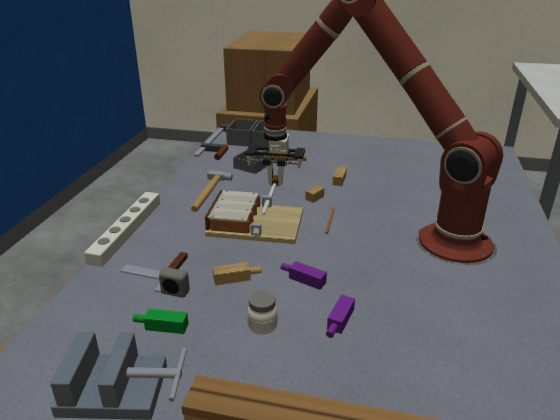

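```bash

python3 -m pendant '[[0.07,-1.5,0,0,0,0],[0.07,-1.5,0,0,0,0],[0.07,-1.5,0,0,0,0],[0.07,-1.5,0,0,0,0],[0.07,-1.5,0,0,0,0],[0.07,-1.5,0,0,0,0],[0.07,-1.5,0,0,0,0],[0.07,-1.5,0,0,0,0],[0,0,0,0,0,0],[0,0,0,0,0,0]]' ; python3 -c "
from h import *
tips()
for n in('top','side'):cam(n,'d2%s.png'%n)"
```

```text
clock: 10.15
tcp_pos: [0.5747, -0.336, 0.0065]
ee_rot: [-180.0, 0.1, 93.5]
ft_force: [0.5, 0.5, -2.2]
width: 0.0177
tcp [ 0.5744 -0.3364  0.0065] width 0.017907901904415113 n 83
 lowest z [0.019 0.021 0.024 0.025 0.027 0.028] mean xy low [ 0.5606 -0.3291  0.0304]
 lowest z [0.02  0.022 0.023 0.028 0.028 0.029] mean xy low [ 0.5922 -0.3268  0.0304]
```

View pics/d2top.png

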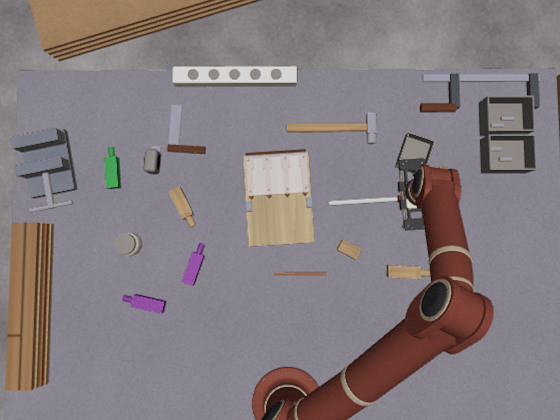

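View pics/d2side.png

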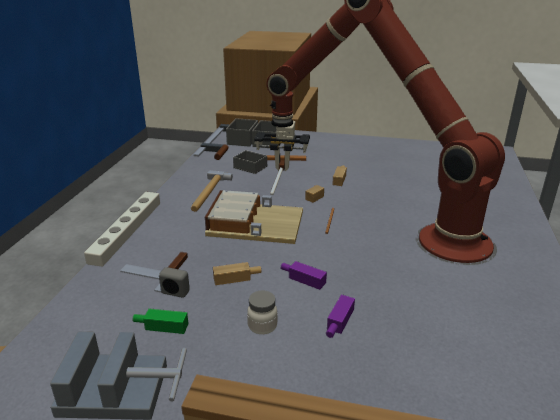

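```bash

python3 -m pendant '[[0,0,-0.6,0,0,0],[0,0,-0.5,0,0,0],[0,0,-0.3,0,0,0],[0,0,0,0,0,0],[0,0,0,0,0,0]]' ; python3 -c "
from h import *
tips()"
```

```text
clock: 10.8
tcp_pos: [0.5755, -0.3313, -0.0087]
ee_rot: [-180.0, -0.0, 93.9]
ft_force: [1.1, -0.1, -1.7]
width: 0.0176
tcp [ 0.5754 -0.3313 -0.0088] width 0.018109906848183078 n 72
 lowest z [0.003 0.007 0.008 0.011 0.015 0.017] mean xy low [ 0.5613 -0.3213  0.0156]
 lowest z [0.007 0.008 0.013 0.013 0.013 0.017] mean xy low [ 0.5953 -0.3203  0.0171]
```

```bash

python3 -m pendant '[[0,0,-0.2,0,0,0],[0,0,0,0,0,0]]'; python3 -m pendant '[[0,0,0,0,0,0],[0,0,0,0,0,0],[0,0,0,0,0,0],[0,0,0,0,0,0],[0,0,0,0,0,0]]' 0.6; python3 -m pendant '[[0,0,2,0,0,0],[0,0,3,0,0,0],[0,0,4,0,0,0],[0,0,4,0,0,0],[0,0,0,0,0,0]]' 1;  python3 -c "
from h import *
delta(.368,-.32,.15-.034,-3)
delta(.368,-.32,.15-.034,177)
c=cam('side');I=cv2.cvtColor(c['frame'],cv2.COLOR_RGB2BGR);cv2.imwrite('pics/d3.png',cv2.resize(I[120:260,200:380],None,fx=4,fy=4))"
```

```text
clock: 11.05
tcp_pos: [0.5756, -0.3314, -0.0106]
ee_rot: [-180.0, -0.0, 93.9]
ft_force: [-0.4, 0.8, -0.7]
width: 0.0178
clock: 11.55
tcp_pos: [0.5768, -0.3318, -0.0091]
ee_rot: [179.9, 0.1, 93.8]
ft_force: [-0.7, -0.1, -0.2]
width: 0.0527
clock: 12.05
tcp_pos: [0.5751, -0.3307, 0.1238]
ee_rot: [-180.0, -0.1, 93.8]
ft_force: [-0.3, -0.7, 0.8]
width: 0.0906
d cm [-20.71   1.07  -0.78] rot [ -0.1   0.  -96.8]
d cm [-20.71   1.07  -0.78] rot [-0.  -0.1 83.2]
```

View pics/d3.png

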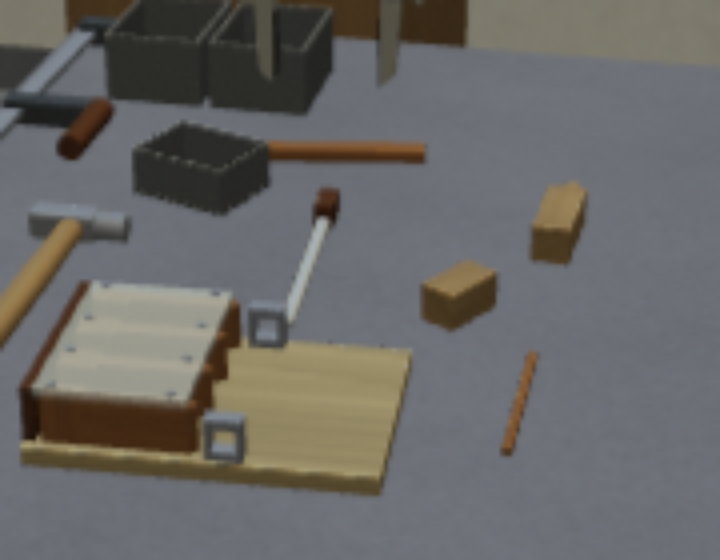

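```bash

python3 -m pendant '[[-4,0.6,0,0,0,-2],[-4,0.6,0,0,0,-2],[-4,0.6,0,0,0,-2],[-4,0.6,0,0,0,-1],[-3,0.5,-1,0,0,0],[0,0,0,0,0,0],[0,0,0,0,0,0]]' 1;  python3 -c "
from h import *
delta(.368,-.299,.06-.034,87)"
```

```text
clock: 12.8
tcp_pos: [0.37, -0.2955, 0.1025]
ee_rot: [-178.9, -0.7, 86.5]
ft_force: [0.3, -0.3, -0.1]
width: 0.093
d cm [-0.2  -0.35 -7.65] rot [-0.8 -1.   0.5]
```

```bash

python3 -m pendant '[[-0.2,-0.3,-2,-0.8,-1,0.5],[0,0,-2,0,0,0],[0,0,-2,0,0,0],[0,0,-1,0,0,0],[0,0,0,0,0,0]]' 1;  python3 -c "
from h import *
delta(.368,-.299,.026-.034,87)
tips()
c=cam('side');I=cv2.cvtColor(c['frame'],cv2.COLOR_RGB2BGR);cv2.imwrite('pics/e1.png',cv2.resize(I[100:230,270:400],None,fx=4,fy=4))
c=cam('top');I=cv2.cvtColor(c['frame'],cv2.COLOR_RGB2BGR);cv2.imwrite('pics/e1t.png',cv2.resize(I[220:320,350:470],None,fx=4,fy=4))"
```

```text
clock: 13.3
tcp_pos: [0.3744, -0.2994, 0.029]
ee_rot: [179.6, 0.1, 87.2]
ft_force: [0.3, -0.7, -0.4]
width: 0.0928
d cm [-0.64  0.04 -3.7 ] rot [ 0.1  0.4 -0.2]
tcp [ 0.3748 -0.2996  0.0296] width 0.09272296467242439 n 95
 lowest z [-0.001  0.001  0.042  0.044  0.047  0.048] mean xy low [ 3.733e-01 -2.866e-01 -1.000e-04]
 lowest z [0.045 0.048 0.048 0.05  0.052 0.054] mean xy low [ 0.4332 -0.2922  0.0558]
```

View pics/e1.png

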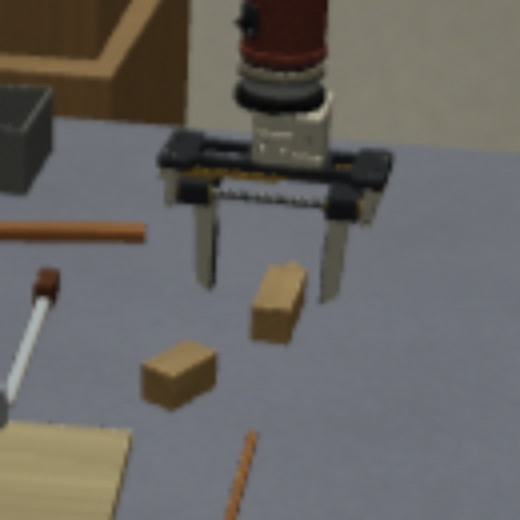

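View pics/e1t.png

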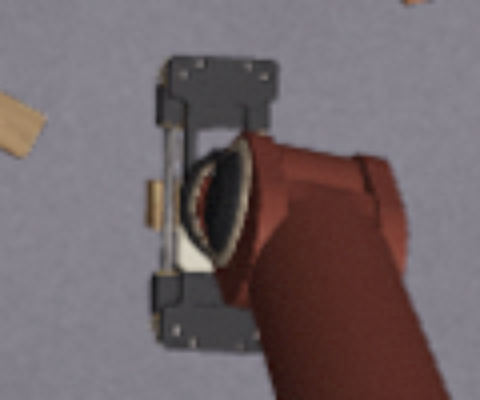

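```bash

python3 -m pendant '[[-0.6,0,-1,0,0,0],[0,0,-1.5,0,0,0],[0,0,-1,0,0,0],[0,0,0,0,0,0],[0,0,0,0,0,0]]' 1;  python3 -c "
from h import *
delta(.368,-.299,.026-.034,87)
tips()"; python3 -m pendant '[[0,0,0,0,0,0],[0,0,0,0,0,0],[0,0,0,0,0,0],[0,0,0,0,0,0],[0,0,0,0,0,0],[0,0,0,0,0,0],[0,0,0,0,0,0],[0,0,0,0,0,0],[0,0,0,0,0,0]]' 0 40 
```

```text
clock: 13.95
tcp_pos: [0.3726, -0.3026, -0.0013]
ee_rot: [179.0, 0.5, 87.2]
ft_force: [-0.3, -0.0, -0.4]
width: 0.0932
d cm [-0.46  0.36 -0.67] rot [ 0.5  1.  -0.2]
tcp [ 0.3726 -0.3026 -0.0012] width 0.09296121380720462 n 86
 lowest z [-0.     0.002  0.012  0.014  0.016  0.016] mean xy low [ 0.3392 -0.2892  0.01  ]
 lowest z [0.    0.012 0.017 0.02  0.02  0.021] mean xy low [ 0.4163 -0.293   0.0139]
clock: 14.9
tcp_pos: [0.373, -0.3031, 0.0004]
ee_rot: [178.9, 0.6, 87.1]
ft_force: [0.6, 0.9, 0.5]
width: 0.0341
```

```bash

python3 -m pendant '[[0,0,1,0,0,0],[0,0,2,0,0,0],[0.5,0,3,0,0,0],[1,0,3,0,0,0],[1,0,2,0,0,0],[0,0,0,0,0,0]]' 0 40; 
python3 -m pendant '[[1,2.6,0,0,0,8],[1,2.6,0,0,0,8],[1,2.6,0,0,0,8],[1,2.6,0,0,0,8],[1,2.6,0,0,0,8],[1,2.6,0,0,0,8],[1,2.6,0,0,0,8],[1,2.6,0,0,0,8],[0.5,2.6,0,0,0,8],[0,0,0,0,0,0]]'; python3 -c "
from h import *
delta(*J2W(-110,0,80)[:2],.08,183.4)"
```

```text
clock: 15.5
tcp_pos: [0.397, -0.3016, 0.116]
ee_rot: [179.0, 0.4, 87.2]
ft_force: [-0.0, -0.2, -0.4]
width: 0.034
clock: 16.5
tcp_pos: [0.4703, -0.0616, 0.1084]
ee_rot: [179.6, -0.2, 161.8]
ft_force: [-0.1, 0.3, -1.2]
width: 0.0338
d cm [ 0.57  7.59 -2.84] rot [-0.4 -0.1 21.6]
```

```bash

python3 -m pendant '[[0,2.5,0,0,0,8],[0,2.5,0,0,0,8],[0.5,2.3,-1,0,0,6],[0,0,-1,0,0,0],[0,0,0,0,0,0],[0,0,0,0,0,0]]'; python3 -c "
from h import *
delta(*J2W(-110,0,80)[:2],.018,183.4)
cam('side','f1.png')
c=cam('side');I=cv2.cvtColor(c['frame'],cv2.COLOR_RGB2BGR);cv2.imwrite('pics/f1.png',cv2.resize(I[80:260,190:370],None,fx=3.3,fy=3.3))
c=cam('top');I=cv2.cvtColor(c['frame'],cv2.COLOR_RGB2BGR);cv2.imwrite('pics/f1t.png',cv2.resize(I[140:260,220:360],None,fx=4,fy=4))"
```

```text
clock: 17.1
tcp_pos: [0.4687, 0.0051, 0.0824]
ee_rot: [-179.9, -0.9, -176.2]
ft_force: [0.3, 0.1, -0.9]
width: 0.0338
d cm [ 0.73  0.92 -6.44] rot [ 0.1 -0.9 -0.4]
```

View pics/f1.png

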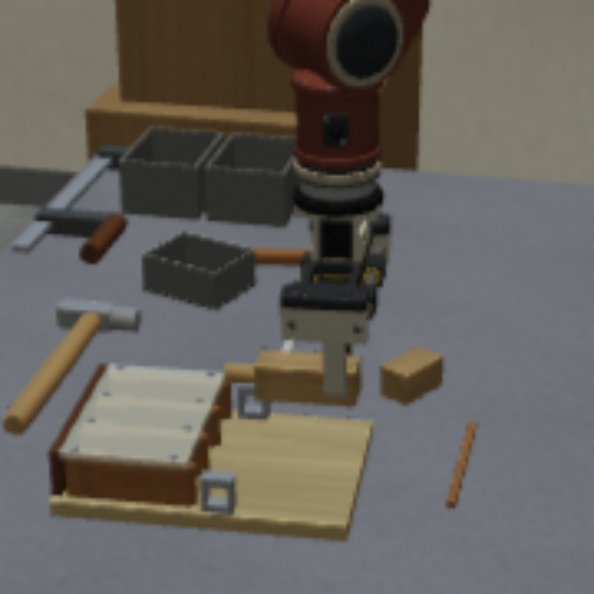

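View pics/f1t.png

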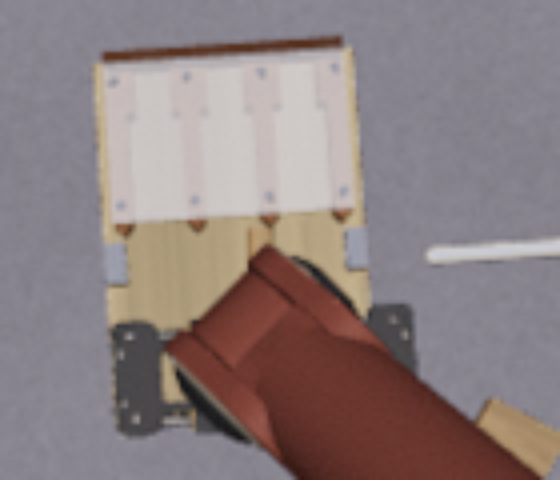

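```bash

python3 -m pendant '[[0.6,0.9,-2,0,-0.9,-0.4],[0,0,-2,0,0,0],[0,0,-1.5,0,0,0],[0,0,0,0,0,0],[0,0,0,0,0,0]]'; python3 -c "
from h import *
delta(*J2W(-110,0,80)[:2],.018,183.4)"
```

```text
clock: 17.75
tcp_pos: [0.4781, 0.0105, 0.0286]
ee_rot: [-179.8, 0.4, -177.2]
ft_force: [0.6, 0.5, -1.5]
width: 0.0341
d cm [-0.21  0.37 -1.06] rot [0.2 0.5 0.6]
```

```bash

python3 -m pendant '[[0,0.4,-0.4,0,0,0.6],[0,0,-0.3,0,0,0],[0,0,-0.2,0,0,0],[0,0,0,0,0,0],[0,0,0,0,0,0]]'; python3 -c "
from h import *
delta(*J2W(-110,0,80)[:2],.018,183.4);print(W2J(readout.sense()['tcp_pos']))
c=cam('side');I=cv2.cvtColor(c['frame'],cv2.COLOR_RGB2BGR);cv2.imwrite('pics/f2.png',cv2.resize(I[160:250,190:330],None,fx=5,fy=5))
c=cam('top');I=cv2.cvtColor(c['frame'],cv2.COLOR_RGB2BGR);cv2.imwrite('pics/f2t.png',cv2.resize(I[140:240,230:330],None,fx=6,fy=6))"
```

```text
clock: 18.25
tcp_pos: [0.4799, 0.0145, 0.0213]
ee_rot: [-179.7, 0.7, -176.6]
ft_force: [0.4, -0.8, -1.2]
width: 0.0341
d cm [-0.4  -0.03 -0.33] rot [0.2 0.7 0.1]
[-1.06039385e+02  3.67371463e-02  2.13290328e+01]
```

View pics/f2.png

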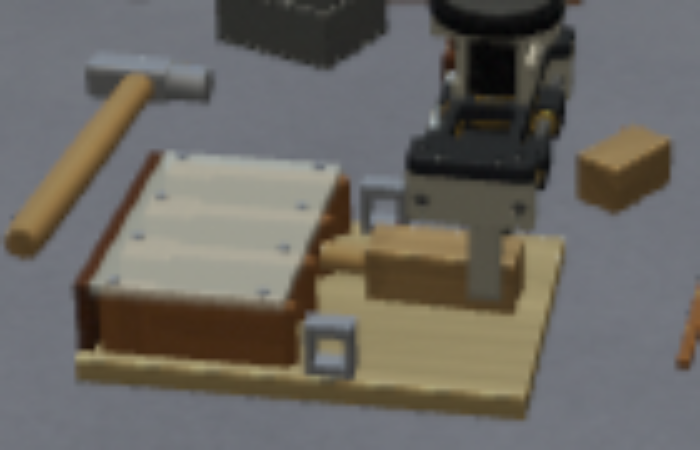

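View pics/f2t.png

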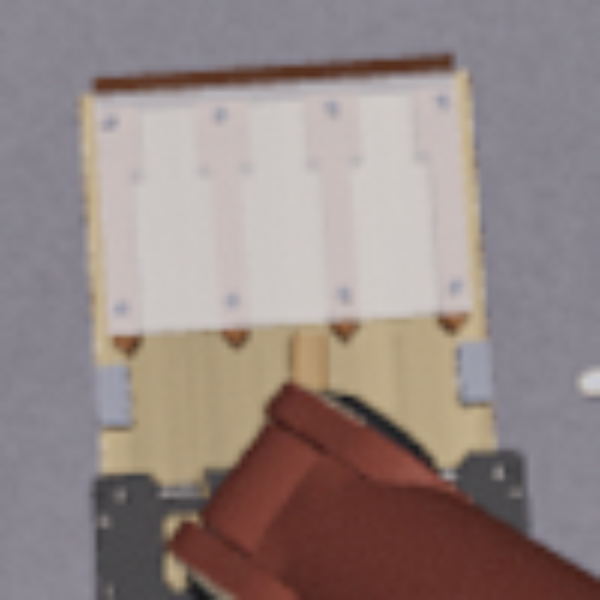

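```bash
python3 -c "
from h import *
c=cam('top')
for v in (196,198,200,202):
    row=c['frame'][v,268:300].astype(int); print(v,(row[:,0]-row[:,2]).tolist())
for u,v in((278.8,199),(284.6,199)): print(W2J(ray(c,u,v,.036)))
I=c['frame'];
cv2.imwrite('pics/f3t.png',cv2.resize(cv2.cvtColor(I[190:250,235:325],cv2.COLOR_RGB2BGR),None,fx=8,fy=8))
"
```

```text
196 [68, 75, 55, 48, 50, 51, 49, 51, 49, 49, 55, 76, 73, 67, 64, 72, 65, 49, 48, 44, 48, 50, 50, 51, 51, 52, 51, 51, 49, 50, 50, 51]
198 [50, 49, 49, 50, 50, 50, 50, 50, 50, 48, 58, 75, 70, 65, 68, 72, 65, 49, 50, 51, 50, 51, 51, 51, 51, 53, 52, 51, 51, 51, 51, 51]
200 [50, 49, 51, 51, 49, 51, 50, 49, 49, 48, 56, 76, 71, 65, 65, 71, 64, 49, 49, 49, 49, 52, 51, 51, 51, 51, 52, 51, 50, 51, 52, 50]
202 [51, 49, 50, 51, 49, 50, 51, 49, 48, 48, 56, 75, 70, 65, 68, 74, 63, 49, 51, 50, 51, 51, 51, 52, 51, 51, 51, 51, 49, 51, 51, 50]
[-14.2500493   -1.35998951  36.        ]
[-15.28288227 -17.78863455  36.        ]
```

View pics/f3t.png

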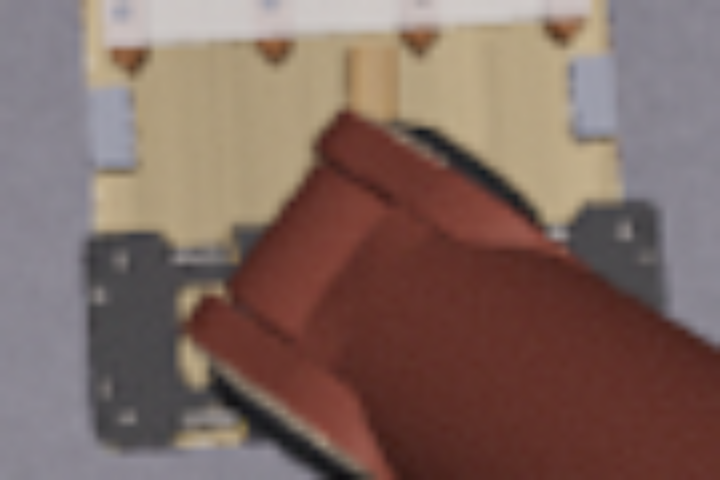

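```bash
python3 -c "
from h import *
c=cam('side');P=pts(c)
I=c['frame']
s=readout.sense();print(s['tcp_pos'])
u0,v0=pix(c,s['tcp_pos']+[0,.034,.034]);print(u0,v0)
for v in range(200,222,2): print(v,[tuple((W2J(P[v,u])).round(0).astype(int)) for u in (286,287,288,289)], I[v,287])
# rail side face
for u in (266,270,274,278): print(u,[tuple((W2J(P[v,u])).round(0).astype(int)) for v in (212,214,216,218)])
"
```

```text
[0.47987386 0.0145303  0.02126983]
286.26592998366726 214.76509475081863
200 [(np.int64(-111), np.int64(90), np.int64(134)), (np.int64(-113), np.int64(85), np.int64(131)), (np.int64(-117), np.int64(89), np.int64(134)), (np.int64(-120), np.int64(91), np.int64(135))] [86 84 72]
202 [(np.int64(-111), np.int64(87), np.int64(126)), (np.int64(-114), np.int64(88), np.int64(127)), (np.int64(-116), np.int64(81), np.int64(123)), (np.int64(-119), np.int64(86), np.int64(126))] [85 83 70]
204 [(np.int64(-111), np.int64(85), np.int64(119)), (np.int64(-114), np.int64(86), np.int64(119)), (np.int64(-117), np.int64(91), np.int64(122)), (np.int64(-119), np.int64(87), np.int64(120))] [86 82 70]
206 [(np.int64(-104), np.int64(38), np.int64(86)), (np.int64(-106), np.int64(31), np.int64(82)), (np.int64(-109), np.int64(34), np.int64(85)), (np.int64(-112), np.int64(33), np.int64(84))] [83 80 68]
208 [(np.int64(-104), np.int64(37), np.int64(79)), (np.int64(-105), np.int64(30), np.int64(75)), (np.int64(-109), np.int64(36), np.int64(79)), (np.int64(-112), np.int64(37), np.int64(80))] [83 80 69]
210 [(np.int64(
[... 1224 characters left out ...]
nt64(51)), (np.int64(-41), np.int64(13), np.int64(40)), (np.int64(-40), np.int64(14), np.int64(34)), (np.int64(-41), np.int64(17), np.int64(29))]
270 [(np.int64(-53), np.int64(15), np.int64(49)), (np.int64(-53), np.int64(14), np.int64(42)), (np.int64(-52), np.int64(10), np.int64(33)), (np.int64(-52), np.int64(13), np.int64(27))]
274 [(np.int64(-66), np.int64(20), np.int64(53)), (np.int64(-66), np.int64(19), np.int64(46)), (np.int64(-66), np.int64(20), np.int64(39)), (np.int64(-65), np.int64(19), np.int64(32))]
278 [(np.int64(-77), np.int64(18), np.int64(53)), (np.int64(-78), np.int64(20), np.int64(47)), (np.int64(-77), np.int64(15), np.int64(38)), (np.int64(-78), np.int64(22), np.int64(35))]
```

```bash

python3 -m pendant '[[0,0,0,0.2,0.7,5.5],[0,0,0,0,0,0],[0,0,0,0,0,0]]'; python3 -c "
from h import *
delta(*J2W(-106,0,80)[:2],.018,183.4);print(W2J(readout.sense()['tcp_pos']))
c=cam('top')
for v in (196,198,200,202):
    row=c['frame'][v,268:300].astype(int); print(v,(row[:,0]-row[:,2]).tolist())
I=c['frame'];
cv2.imwrite('pics/f4t.png',cv2.resize(cv2.cvtColor(I[190:250,235:325],cv2.COLOR_RGB2BGR),None,fx=8,fy=8))
"
```

```text
clock: 18.75
tcp_pos: [0.4798, 0.0146, 0.0214]
ee_rot: [180.0, 0.0, -171.1]
ft_force: [0.2, -0.0, -1.5]
width: 0.0343
d cm [ 0.02 -0.01 -0.34] rot [-0.   0.  -5.5]
[-1.06149291e+02  8.03827516e-02  2.14262418e+01]
196 [67, 76, 54, 48, 50, 50, 50, 64, 73, 71, 66, 68, 67, 53, 50, 51, 52, 50, 47, 44, 50, 51, 51, 51, 52, 52, 52, 50, 49, 49, 50, 50]
198 [49, 50, 50, 48, 50, 50, 50, 64, 75, 69, 64, 68, 70, 58, 49, 50, 51, 50, 50, 50, 52, 51, 52, 52, 52, 52, 51, 50, 51, 50, 51, 51]
200 [51, 50, 49, 50, 50, 50, 47, 56, 77, 70, 66, 68, 72, 65, 51, 50, 50, 50, 51, 51, 51, 52, 52, 52, 52, 52, 51, 50, 49, 51, 51, 50]
202 [49, 50, 50, 50, 49, 50, 48, 56, 75, 58, 43, 49, 58, 55, 48, 48, 50, 50, 50, 51, 50, 51, 50, 52, 51, 51, 51, 50, 49, 51, 50, 50]
```

View pics/f4t.png

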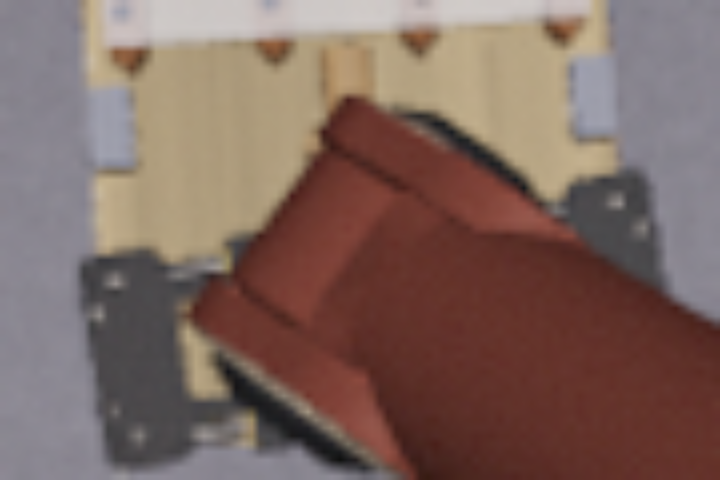

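```bash
cat >> h.py <<'E'
def face(c,xr,zr,yr,step=6):
    """depth points in a jig-frame box; prints y median vs x"""
    P=pts(c).reshape(-1,3); Q=(P-JO)@RJ*1000
    H=cv2.cvtColor(c['frame'],cv2.COLOR_RGB2HSV).reshape(-1,3)
    ok=(Q[:,0]>xr[0])&(Q[:,0]<xr[1])&(Q[:,2]>zr[0])&(Q[:,2]<zr[1])&(Q[:,1]>yr[0])&(Q[:,1]<yr[1])&(H[:,1]>90)
    q=Q[ok]; k=np.polyfit(q[:,0],q[:,1],1); print('n',len(q),'face y at x=-60: %.1f'%np.polyval(k,-60),'slope deg %.1f'%np.degrees(np.arctan(k[0])),'res %.1f'%np.std(q[:,1]-np.polyval(k,q[:,0])))
    return q
E
python3 -c "
from h import *
for i in range(3):
  c=cam('side'); face(c,(-98,-38),(26,42),(0,30))
I=c['frame'];cv2.imwrite('pics/f5.png',cv2.resize(cv2.cvtColor(I[180:250,230:320],cv2.COLOR_RGB2BGR),None,fx=8,fy=8))
"
```

```text
n 91 face y at x=-60: 19.1 slope deg 1.3 res 2.5
n 92 face y at x=-60: 18.8 slope deg 0.5 res 2.8
n 90 face y at x=-60: 19.4 slope deg 2.6 res 2.6
```

View pics/f5.png

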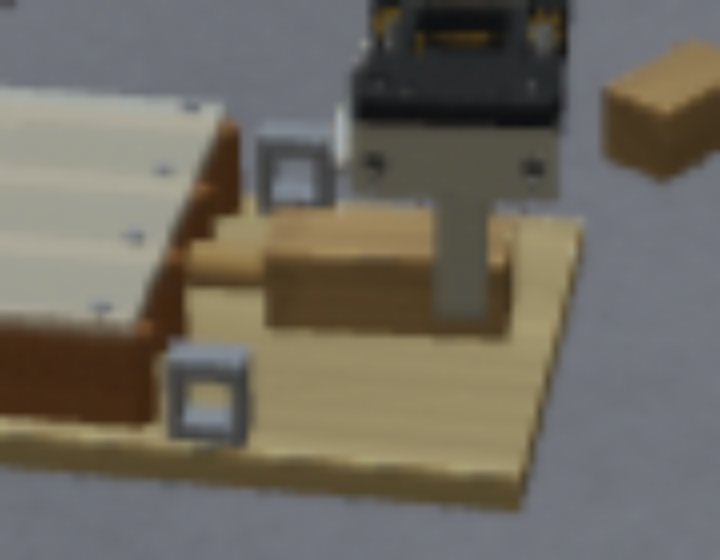

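```bash

python3 -m pendant '[[0,-0.1,-0.3,0,0,-1],[0,0,0,0,0,0],[0,0,0,0,0,0]]';python3 -m pendant '[[0,0,-0.2,0,0,0],[0,0,0,0,0,0],[0,0,0,0,0,0]]'; python3 -c "
from h import *
c=cam('side'); face(c,(-98,-38),(26,42),(0,30))
"
```

```text
clock: 19.25
tcp_pos: [0.4797, 0.0135, 0.0183]
ee_rot: [-180.0, 0.0, -172.2]
ft_force: [-1.0, 0.1, -0.4]
width: 0.0336
clock: 19.55
tcp_pos: [0.4799, 0.0133, 0.0167]
ee_rot: [-179.9, 0.1, -172.2]
ft_force: [-0.2, -0.7, 0.3]
width: 0.0338
n 95 face y at x=-60: 18.2 slope deg 3.0 res 2.9
```

```bash

python3 -m pendant '[[0.7,0.04,0,0,0,0],[0.7,0.04,0,0,0,0],[0.7,0.04,0,0,0,0],[0,0,0,0,0,0]]';python3 -m pendant '[[0.7,0.04,0,0,0,0],[0.7,0.04,0,0,0,0],[0,0,0,0,0,0]]'; python3 -c "
from h import *
print(W2J(readout.sense()['tcp_pos']))
c=cam('side'); face(c,(-70,-8),(26,42),(0,30))
c=cam('top');I=c['frame'];
cv2.imwrite('pics/g1t.png',cv2.resize(cv2.cvtColor(I[150:225,235:325],cv2.COLOR_RGB2BGR),None,fx=8,fy=8))
"
```

```text
clock: 20.0
tcp_pos: [0.5017, 0.0149, 0.0167]
ee_rot: [-179.9, -0.0, -172.1]
ft_force: [0.9, -0.3, 0.8]
width: 0.034
clock: 20.3
tcp_pos: [0.5165, 0.0161, 0.0166]
ee_rot: [-180.0, -0.1, -172.1]
ft_force: [0.1, -0.5, 1.6]
width: 0.0337
[-69.50499917  -0.58995856  16.62447551]
n 80 face y at x=-60: 17.2 slope deg 0.9 res 2.8
```

View pics/g1t.png

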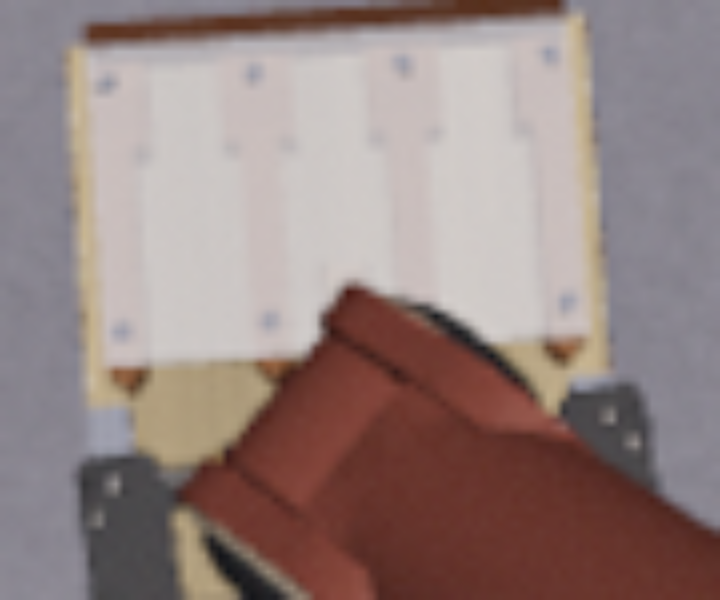

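```bash

python3 -m pendant '[[0.5,0.03,0,0,0,0],[0.5,0.03,0,0,0,0],[0,0,0,0,0,0]]';python3 -m pendant '[[0.7,0.04,0,0,0,0],[0.7,0.04,0,0,0,0],[0,0,0,0,0,0]]'; python3 -c "
from h import *
print(W2J(readout.sense()['tcp_pos']))
c=cam('side'); face(c,(-70,-8),(26,42),(0,30))
I=c['frame'];cv2.imwrite('pics/g2.png',cv2.resize(cv2.cvtColor(I[170:240,210:300],cv2.COLOR_RGB2BGR),None,fx=8,fy=8))
"
```

```text
clock: 20.7
tcp_pos: [0.5259, 0.0169, 0.0167]
ee_rot: [-180.0, -0.2, -172.1]
ft_force: [0.3, -0.6, 2.0]
width: 0.0342
clock: 21.0
tcp_pos: [0.5401, 0.0182, 0.0167]
ee_rot: [-180.0, -0.2, -172.0]
ft_force: [-0.7, 0.3, 1.5]
width: 0.0339
[-45.78774173   0.1186659   16.74499069]
n 58 face y at x=-60: 13.4 slope deg 7.5 res 4.0
```

View pics/g2.png

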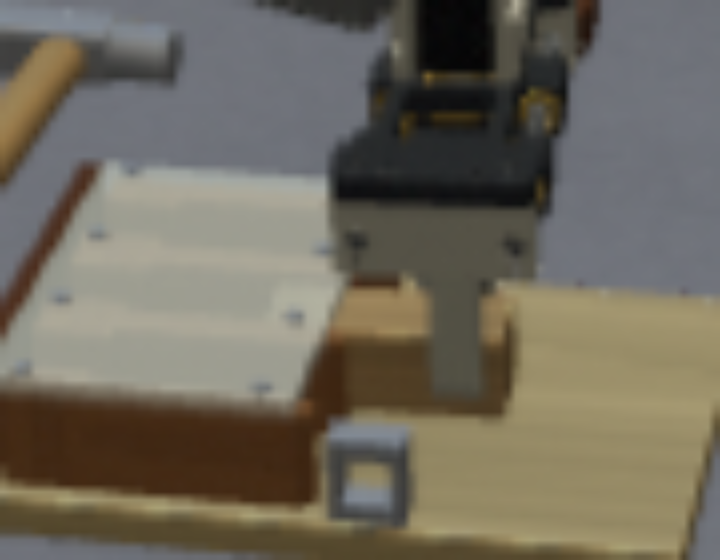

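```bash

python3 -m pendant '[[0.7,0.04,0,0,0,0],[0.7,0.04,0,0,0,0],[0,0,0,0,0,0]]';python3 -m pendant '[[0.6,0.04,0,0,0,0],[0,0,0,0,0,0]]'; python3 -c "
from h import *
print(W2J(readout.sense()['tcp_pos']))
"
```

```text
clock: 21.35
tcp_pos: [0.5544, 0.0195, 0.0167]
ee_rot: [180.0, -0.3, -172.0]
ft_force: [-0.9, -0.5, 1.1]
width: 0.034
clock: 21.55
tcp_pos: [0.5613, 0.0203, 0.0168]
ee_rot: [180.0, -0.3, -172.0]
ft_force: [-0.3, 0.4, 1.9]
width: 0.034
[-24.52991364   0.91101724  16.78947765]
```

```bash

python3 -m pendant '[[0,0,0,0,0,0],[0,0,0,0,0,0],[0,0,0,0,0,0]]' 0.6;python3 -m pendant '[[0,0,2,0,0,0],[0,0,3,0,0,0],[-2.5,-0.15,0,0,0,-2.3],[-2,-0.15,0,0,0,-2.3],[0,0,0,0,0,0],[0,0,0,0,0,0],[0,0,0,0,0,0],[0,0,0,0,0,0],[0,0,0,0,0,0]]' 0; python3 -c "
from h import *
print(W2J(readout.sense()['tcp_pos']))
delta(*J2W(-68,0,0)[:2],.009,183.4)
c=cam('side')
I=c['frame'];cv2.imwrite('pics/g3.png',cv2.resize(cv2.cvtColor(I[170:240,210:300],cv2.COLOR_RGB2BGR),None,fx=8,fy=8))
"
```

```text
clock: 21.85
tcp_pos: [0.5634, 0.0187, 0.0163]
ee_rot: [-180.0, -0.1, -172.1]
ft_force: [-0.7, -0.2, -0.1]
width: 0.0528
clock: 22.75
tcp_pos: [0.5216, 0.0136, 0.0667]
ee_rot: [-179.9, 0.1, -177.0]
ft_force: [-0.0, -0.5, 0.1]
width: 0.0008
[-64.50238557  -3.34317501  66.72050446]
d cm [-0.37  0.31 -5.77] rot [0.1 0.1 0.4]
```

View pics/g3.png

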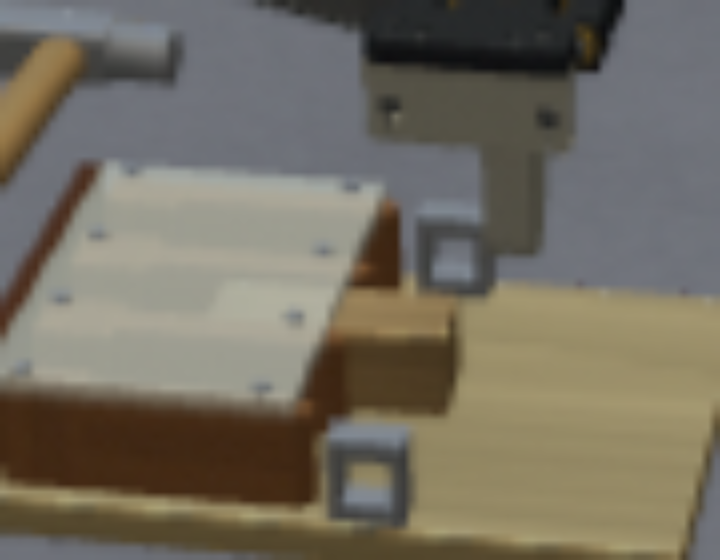

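```bash

python3 -m pendant '[[-0.5,0.3,-1.5,0,0,0.4],[0,0,-2,0,0,0],[0,0,-1.6,0,0,0],[0,0,0,0,0,0],[0,0,0,0,0,0]]'; python3 -c "
from h import *
print(W2J(readout.sense()['tcp_pos']))
c=cam('side')
I=c['frame'];cv2.imwrite('pics/g4.png',cv2.resize(cv2.cvtColor(I[170:240,210:300],cv2.COLOR_RGB2BGR),None,fx=8,fy=8))
"
```

```text
clock: 23.3
tcp_pos: [0.519, 0.0175, 0.0143]
ee_rot: [180.0, 0.3, -176.6]
ft_force: [-0.1, -0.2, -1.0]
width: 0.0006
[-66.88671324   0.64812337  14.3300392 ]
```

View pics/g4.png

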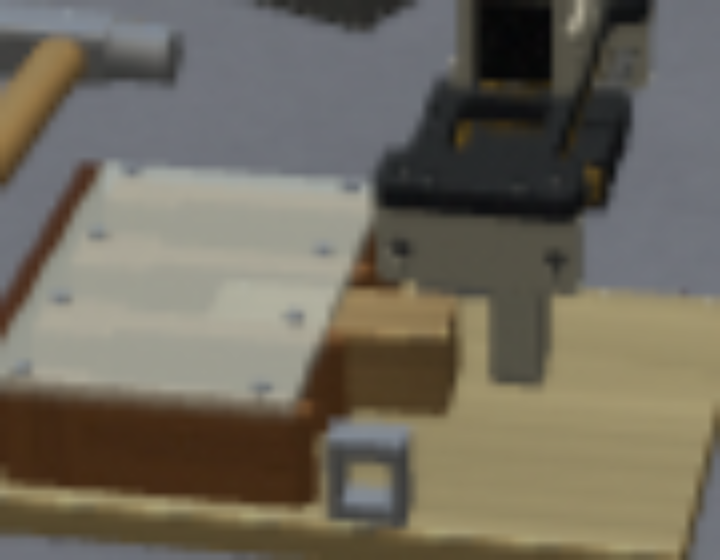

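```bash

python3 -m pendant '[[0.7,0.04,0,0,0,0],[0.7,0.04,0,0,0,0],[0.7,0.04,0,0,0,0],[0.7,0.04,0,0,0,0],[0.6,0.04,0,0,0,0],[0,0,0,0,0,0]]'; python3 -m pendant '[[0.4,0.02,0,0,0,0],[0.4,0.02,0,0,0,0],[0,0,0,0,0,0]]'; python3 -c "
from h import *
print(W2J(readout.sense()['tcp_pos']))"
```

```text
clock: 23.95
tcp_pos: [0.5576, 0.0202, 0.0167]
ee_rot: [179.9, 0.5, -176.6]
ft_force: [0.6, -0.4, 1.2]
width: 0.0007
clock: 24.25
tcp_pos: [0.5642, 0.0205, 0.0165]
ee_rot: [180.0, 0.3, -176.6]
ft_force: [-0.7, -0.2, 0.6]
width: 0.0003
[-21.54516993   0.99686886  16.53452567]
```

```bash

python3 -m pendant '[[0.3,0.02,0,0,0,0],[0,0,0,0,0,0],[0,0,0,0,0,0]]'; python3 -m pendant '[[0.3,0.02,0,0,0,0],[0,0,0,0,0,0],[0,0,0,0,0,0]]'; python3 -c "
from h import *
print(W2J(readout.sense()['tcp_pos']))
c=cam('side')
I=c['frame'];cv2.imwrite('pics/g5.png',cv2.resize(cv2.cvtColor(I[170:240,210:300],cv2.COLOR_RGB2BGR),None,fx=8,fy=8))
"
```

```text
clock: 24.55
tcp_pos: [0.5641, 0.0204, 0.0163]
ee_rot: [-179.9, -0.1, -176.5]
ft_force: [-1.8, -0.1, 0.5]
width: -0.0002
clock: 24.85
tcp_pos: [0.5639, 0.0203, 0.0162]
ee_rot: [-179.8, -0.5, -176.5]
ft_force: [-1.9, 0.0, 1.1]
width: 0.0004
[-21.84808668   0.80660839  16.24031289]
```

View pics/g5.png

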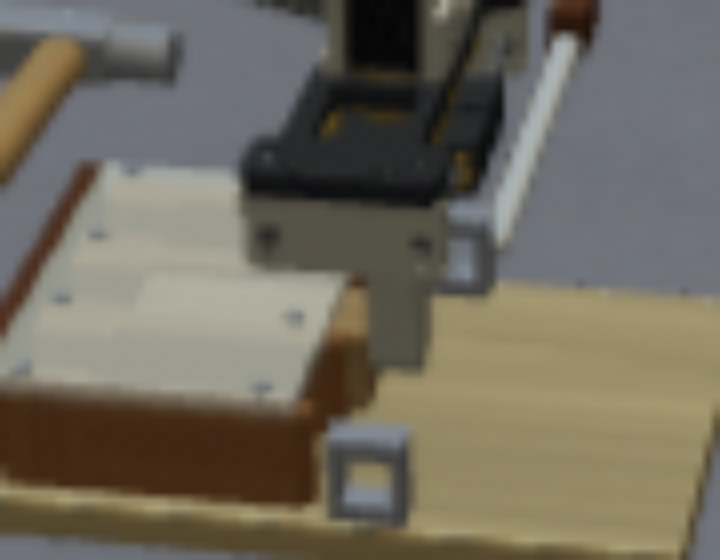

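```bash

python3 -m pendant '[[1,0.06,0,0,0.5,0],[0,0,0,0,0,0]]'; python3 -c "
from h import *
print(W2J(readout.sense()['tcp_pos']))"; python3 -m pendant '[[1,0.06,0,0,0.5,0],[1,0.06,0,0,0,0],[0,0,0,0,0,0]]';  python3 -c "
from h import *
print(W2J(readout.sense()['tcp_pos']))
c=cam('top');I=c['frame'];
cv2.imwrite('pics/g5t.png',cv2.resize(cv2.cvtColor(I[145:220,235:325],cv2.COLOR_RGB2BGR),None,fx=8,fy=8))
"
```

```text
clock: 25.1
tcp_pos: [0.5618, 0.02, 0.0162]
ee_rot: [-179.5, -2.4, -176.5]
ft_force: [0.6, -0.8, -0.8]
width: 0.0003
[-24.02734849   0.65469823  16.20969688]
clock: 25.4
tcp_pos: [0.5599, 0.0196, 0.0164]
ee_rot: [-179.0, -5.5, -176.4]
ft_force: [0.6, -0.4, 0.7]
width: 0.0002
[-25.88531576   0.34919448  16.42543236]
```

View pics/g5t.png

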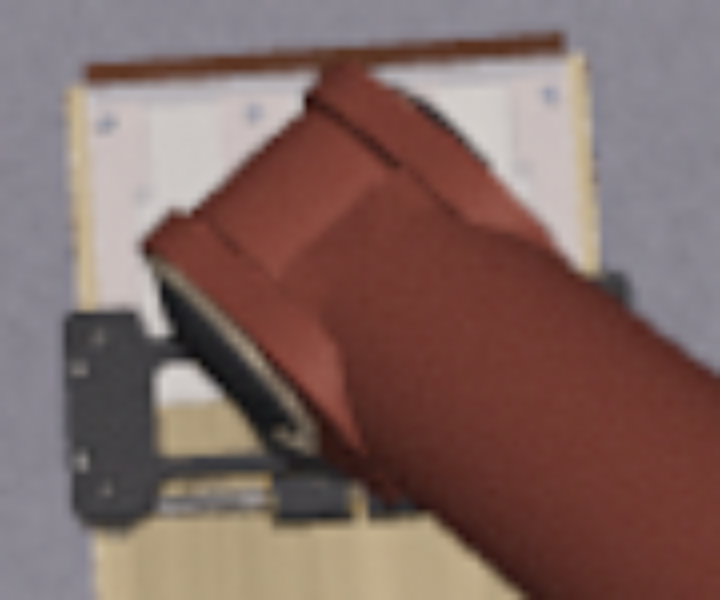

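```bash

python3 -m pendant '[[-1,-0.06,0,0,0,0],[-1,-0.06,0,0,0,0],[0,0,0,0,0,0]]'; python3 -c "
from h import *
delta(*J2W(-50,0,0)[:2],.08,183.4)"
```

```text
clock: 25.75
tcp_pos: [0.5449, 0.0185, 0.0164]
ee_rot: [-179.1, -4.9, -176.4]
ft_force: [-0.5, 0.1, -0.4]
width: 0.0005
d cm [-0.9  -0.07  6.36] rot [ 1.2 -4.8 -0.2]
```

```bash

python3 -m pendant '[[-0.5,0,3,1.2,-4.8,-0.2],[-1,0,4,0,0,0],[-3,0,3,0,0,0],[0,0,0,0,0,0]]'; python3 -c "
from h import *
c=cam('side')
print(readout.sense()['tcp_pos'],readout.sense()['ee_rot'])
I=c['frame'];cv2.imwrite('pics/g6.png',cv2.resize(cv2.cvtColor(I[170:240,210:300],cv2.COLOR_RGB2BGR),None,fx=8,fy=8))
for p in((0,-17,50),(0,17,50),(-12,17,50),(-12,-17,50),(-12,17,16)): print(p,[( (q+.5-o)*8).round(0) for q,o in zip(pix(c,J2W(*p)),(210,170))])
"
```

```text
clock: 26.15
tcp_pos: [0.5021, 0.0188, 0.1166]
ee_rot: [179.7, 0.3, -176.7]
ft_force: [0.3, 0.3, -0.7]
width: 0.0004
[0.50406589 0.01825931 0.11550697] [ 179.69504381    0.42089459 -176.82085631]
(0, -17, 50) [np.float64(361.0), np.float64(286.0)]
(0, 17, 50) [np.float64(342.0), np.float64(329.0)]
(-12, 17, 50) [np.float64(374.0), np.float64(332.0)]
(-12, -17, 50) [np.float64(392.0), np.float64(288.0)]
(-12, 17, 16) [np.float64(376.0), np.float64(412.0)]
```

View pics/g6.png

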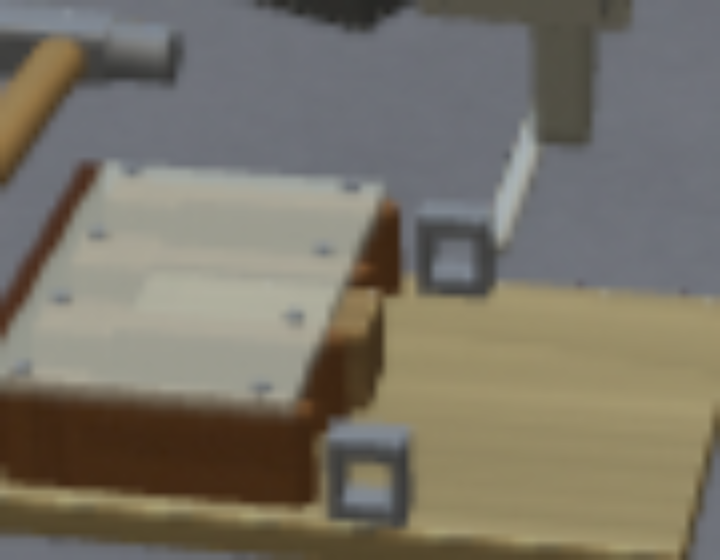

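```bash

python3 -m pendant '[[1,3.5,0,0,0,3],[1,3.5,0,0,0,3],[1,3.5,0,0,0,3],[1,3.5,0,0,0,3],[1,3.5,0,0,0,3],[1,3.5,0,0,0,3],[1,3.5,0,0,0,3],[1,3,0,0,0,2],[0,0,0,0,0,0]]' 1; python3 -c "
from h import *
delta(.592,.3114,.03,206.5)
c=cam('top');rail(c,(165,180,35,55))
I=c['frame'];cv2.imwrite('pics/h1.png',cv2.resize(cv2.cvtColor(I[140:260,120:280],cv2.COLOR_RGB2BGR),None,fx=4,fy=4))"
```

```text
clock: 27.1
tcp_pos: [0.5971, 0.2993, 0.105]
ee_rot: [179.8, 0.7, -154.0]
ft_force: [-0.9, 0.4, 0.8]
width: 0.0677
d cm [-0.51  1.21 -7.5 ] rot [-0.5  0.6  0.5]
ang 41.5 len 75.8 wid 27.5 rail ctr from tail [532.7 289.2] tip [555.6 309.7]
 rect [515.1 272.6] [38.4 23.9] 45.2
```

View pics/h1.png

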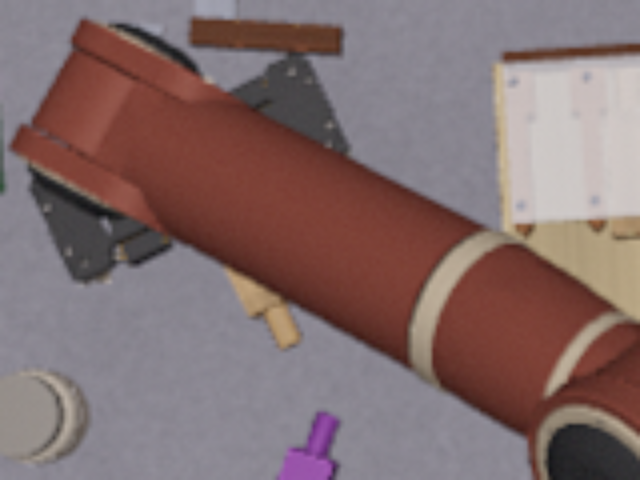

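```bash

python3 -m pendant '[[-0.5,1.2,-2,-0.5,0.6,0.5],[0,0,-2,0,0,0],[0,0,-1.5,0,0,0],[0,0,0,0,0,0],[0,0,0,0,0,0]]' 1; python3 -c "
from h import *
delta(.592,.3114,-.004,206.5)
c=cam('side')
I=c['frame'];cv2.imwrite('pics/h2.png',cv2.resize(cv2.cvtColor(I[180:300,150:280],cv2.COLOR_RGB2BGR),None,fx=5,fy=5))"
```

```text
clock: 27.65
tcp_pos: [0.5961, 0.301, 0.0437]
ee_rot: [-179.4, -0.3, -154.2]
ft_force: [-1.1, -0.2, -0.6]
width: 0.0927
d cm [-0.41  1.04 -4.77] rot [ 0.7 -0.   0.7]
```

View pics/h2.png

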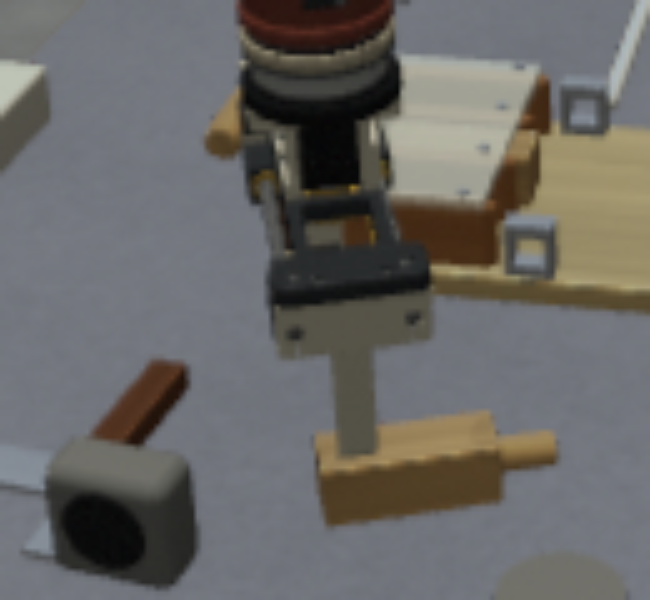

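```bash

python3 -m pendant '[[-0.4,1.1,0,0,0,0.7],[0,0,-1,0,0,0],[0,0,0,0,0,0],[0,0,0,0,0,0]]' 1; python3 -c "
from h import *
delta(.592,.3114,-.004,206.5)
c=cam('side')
I=c['frame'];cv2.imwrite('pics/h3.png',cv2.resize(cv2.cvtColor(I[180:300,150:280],cv2.COLOR_RGB2BGR),None,fx=5,fy=5))"
```

```text
clock: 28.1
tcp_pos: [0.5931, 0.3135, 0.0358]
ee_rot: [-179.4, -0.0, -153.5]
ft_force: [-0.3, 0.3, -0.0]
width: 0.0926
d cm [-0.11 -0.21 -3.98] rot [ 0.5  0.2 -0. ]
```

View pics/h3.png

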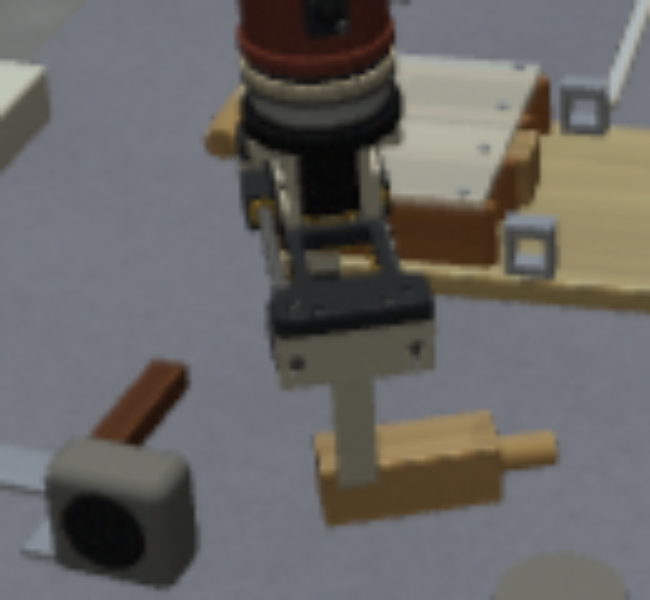

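Good; the near finger stands in front of the rail face, near its tail. Descend and grip.

```bash

python3 -m pendant '[[0,-0.2,-1.3,0,0,0],[0,0,-1.3,0,0,0],[0,0,-0.9,0,0,0],[0,0,0,0,0,0]]' 1; python3 -m pendant '[[0,0,0,0,0,0],[0,0,0,0,0,0],[0,0,0,0,0,0],[0,0,0,0,0,0],[0,0,0,0,0,0],[0,0,0,0,0,0],[0,0,0,0,0,0],[0,0,0,0,0,0],[0,0,0,0,0,0]]' 0 50; python3 -c "
from h import *
c=cam('side')
I=c['frame'];cv2.imwrite('pics/h4.png',cv2.resize(cv2.cvtColor(I[180:300,150:280],cv2.COLOR_RGB2BGR),None,fx=5,fy=5))"
```

```text
clock: 28.55
tcp_pos: [0.5931, 0.3096, -0.003]
ee_rot: [-179.3, -0.1, -153.5]
ft_force: [0.2, 0.6, -0.1]
width: 0.0927
clock: 29.45
tcp_pos: [0.5936, 0.3107, -0.0021]
ee_rot: [-179.4, -0.0, -153.5]
ft_force: [-0.2, -0.5, -0.4]
width: 0.0343
```

View pics/h4.png

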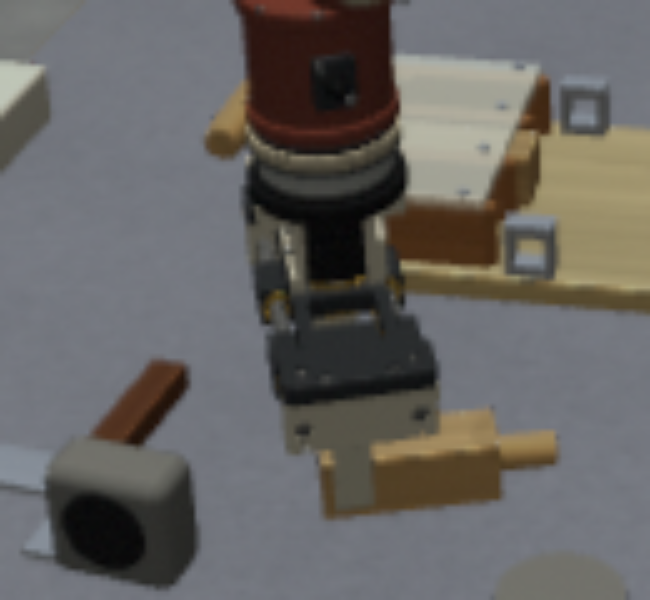

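```bash

python3 -m pendant '[[0,0,1,0,0,0],[0,0,3,0,0,0],[0,0,4,0,0,0],[0,0,3,0,0,0],[0,0,1,0,0,0],[-0.5,-1,0,0,0,-8],[-0.5,-1,0,0,0,-8],[-0.5,-1,0,0,0,-8],[-0.5,-1,0,0,0,-8],[-0.5,-1,0,0,0,-8]]' 0 50; python3 -m pendant '[[-0.5,-1,0,0,0,-8],[-0.5,-1,0,0,0,-8],[-0.5,-1,0,0,0,-8],[-0.5,-1,0,0,0,-8],[-0.5,-1,0,0,0,-8],[-0.5,-1,0,0,0,-8],[-0.5,-1,0,0,0,-8],[-0.5,-1,0,0,0,-8],[-0.5,-1,0,0,0,-8],[-0.5,-1,0,0,0,-8]]'; python3 -m pendant '[[-0.5,-1,0,0,0,-8],[-0.5,-1,0,0,0,-8],[-0.5,-1,0,0,0,-8],[-0.5,-1,0,0,0,-8],[-0.5,-1,0,0,0,-8],[-0.5,-1,0,0,0,-8],[-0.5,-1,0,0,0,-8],[0,0,0,0,0,0],[0,0,0,0,0,0]]'; python3 -c "
from h import *
delta(*J2W(-123,52,0)[:2],.06,3.4)"
```

```text
clock: 30.5
tcp_pos: [0.5643, 0.2583, 0.1208]
ee_rot: [-179.4, -0.3, 165.1]
ft_force: [0.5, -0.2, -1.2]
width: 0.034
clock: 31.5
tcp_pos: [0.5055, 0.1504, 0.1146]
ee_rot: [-178.5, -0.4, 81.8]
ft_force: [-0.5, -0.4, -1.5]
width: 0.0337
clock: 32.4
tcp_pos: [0.4621, 0.0758, 0.1111]
ee_rot: [-178.2, 0.2, 23.6]
ft_force: [0.2, 1.0, -0.9]
width: 0.0341
d cm [-0.21 -1.04 -5.11] rot [ -1.7  -0.7 -20.2]
```

```bash

python3 -m pendant '[[0,-0.3,0,-0.6,-0.3,-8],[0,-0.3,0,-0.6,-0.3,-8],[0,-0.3,-1.5,-0.4,0,-4],[0,0,-1.5,0,0,0],[0,0,-1,0,0,0],[0,0,0,0,0,0],[0,0,0,0,0,0]]' ; python3 -c "
from h import *
delta(*J2W(-123,52,0)[:2],.02,3.4)
c=cam('side')
I=c['frame'];cv2.imwrite('pics/i1.png',cv2.resize(cv2.cvtColor(I[150:250,220:340],cv2.COLOR_RGB2BGR),None,fx=6,fy=6))
c=cam('top')
I=c['frame'];cv2.imwrite('pics/i1t.png',cv2.resize(cv2.cvtColor(I[170:260,215:325],cv2.COLOR_RGB2BGR),None,fx=6,fy=6))"
```

```text
clock: 33.1
tcp_pos: [0.4643, 0.0727, 0.0693]
ee_rot: [-179.7, -0.1, 4.1]
ft_force: [-0.5, 0.3, -0.5]
width: 0.0338
d cm [-0.44 -0.73 -4.93] rot [-0.3  0.1 -0.7]
```

View pics/i1.png

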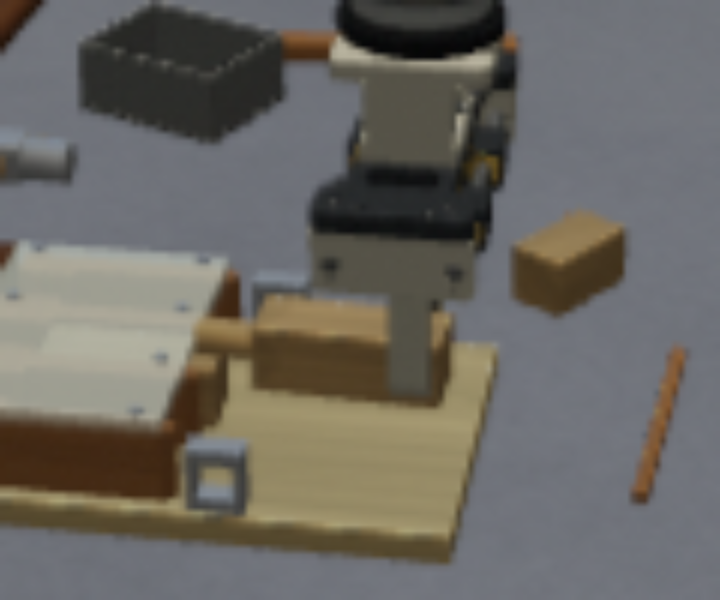

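View pics/i1t.png

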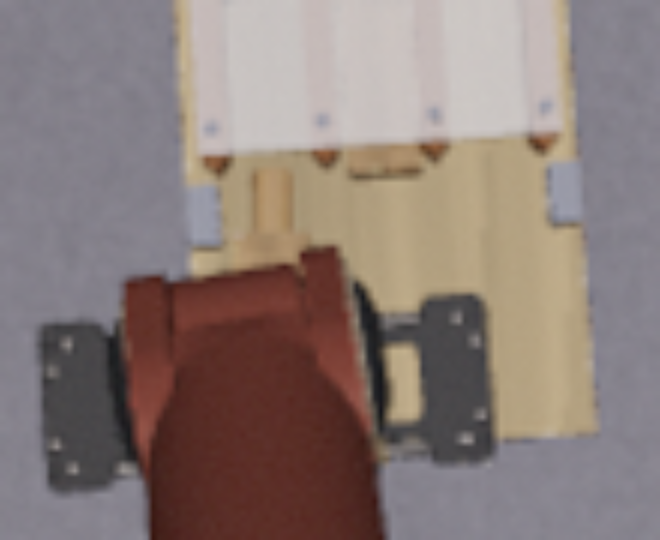

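```bash

python3 -m pendant '[[-0.4,-0.7,-1.5,0,0,3.2],[0,0,-1.5,0,0,0],[0,0,-0.8,0,0,0],[0,0,0,0,0,0],[0,0,0,0,0,0]]' ; python3 -c "
from h import *
delta(*J2W(-123,52,0)[:2],.02,3.4)
print(W2J(readout.sense()['tcp_pos']))
for i in range(2):
  c=cam('side');q=face(c,(-110,-50),(24,48),(52,90))
c=cam('top')
I=c['frame'];cv2.imwrite('pics/i2t.png',cv2.resize(cv2.cvtColor(I[170:260,215:325],cv2.COLOR_RGB2BGR),None,fx=6,fy=6))"
```

```text
clock: 33.7
tcp_pos: [0.4637, 0.0658, 0.0335]
ee_rot: [-179.7, -0.6, 7.4]
ft_force: [0.2, 0.8, -0.9]
width: 0.0339
d cm [-0.37 -0.04 -1.35] rot [-0.4  0.6 -4. ]
[-119.2575434    52.17307205   33.49650161]
n 70 face y at x=-60: 69.1 slope deg -0.2 res 2.8
n 66 face y at x=-60: 69.2 slope deg -1.3 res 2.9
```

View pics/i2t.png

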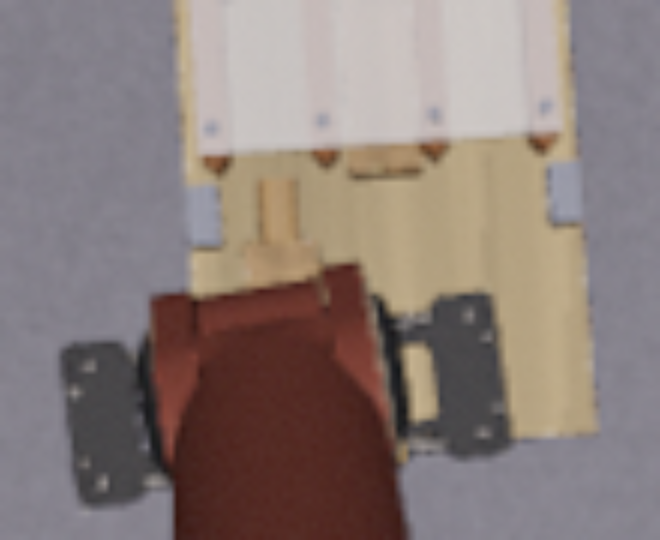

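```bash

python3 -m pendant '[[0,0,-1,-0.4,0.6,0.8],[0,0,-0.5,0,0,0],[0,0,0,0,0,0],[0,0,0,0,0,0]]' ; python3 -m pendant '[[0,0,-0.1,0,0,0],[0.7,0.04,0,0,0,0],[0.7,0.04,0,0,0,0],[0,0,0,0,0,0]]'; python3 -c "
from h import *
print(W2J(readout.sense()['tcp_pos']))
for i in range(2):
  c=cam('side');q=face(c,(-95,-40),(24,46),(52,90))
c=cam('top')
I=c['frame'];cv2.imwrite('pics/i3t.png',cv2.resize(cv2.cvtColor(I[170:260,215:325],cv2.COLOR_RGB2BGR),None,fx=6,fy=6))"
```

```text
clock: 34.25
tcp_pos: [0.4644, 0.0663, 0.018]
ee_rot: [-180.0, -0.0, 8.3]
ft_force: [-0.4, -0.2, -1.3]
width: 0.034
clock: 34.65
tcp_pos: [0.4801, 0.0672, 0.0171]
ee_rot: [-180.0, -0.1, 8.3]
ft_force: [-0.0, -0.5, -1.9]
width: 0.0342
[-102.78307939   52.57094643   17.08937918]
n 109 face y at x=-60: 71.2 slope deg 1.7 res 2.5
n 121 face y at x=-60: 71.4 slope deg 0.2 res 3.2
```

View pics/i3t.png

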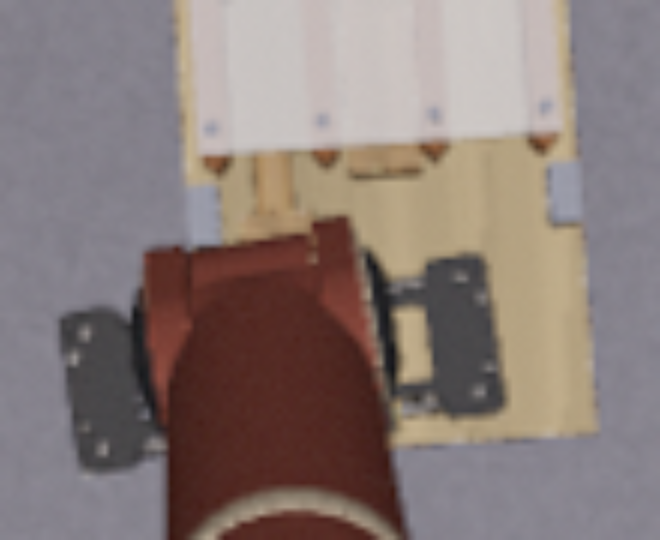

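```bash

python3 -m pendant '[[0,-0.17,0,0,0,0],[0.7,0.04,-0.1,0,0,0],[0.7,0.04,0,0,0,0],[0,0,0,0,0,0]]' ; python3 -c "
from h import *
print(W2J(readout.sense()['tcp_pos']))
for i in range(2):
  c=cam('side');q=face(c,(-80,-30),(24,46),(52,90))
c=cam('top')
I=c['frame'];cv2.imwrite('pics/i4t.png',cv2.resize(cv2.cvtColor(I[170:260,215:325],cv2.COLOR_RGB2BGR),None,fx=6,fy=6))"
```

```text
clock: 35.2
tcp_pos: [0.493, 0.0658, 0.0159]
ee_rot: [-180.0, 0.1, 8.3]
ft_force: [-0.2, 0.6, -0.9]
width: 0.0343
[-89.99869336  50.47036879  15.9188139 ]
n 98 face y at x=-60: 69.0 slope deg 0.2 res 2.5
n 92 face y at x=-60: 68.4 slope deg 0.3 res 2.3
```

View pics/i4t.png

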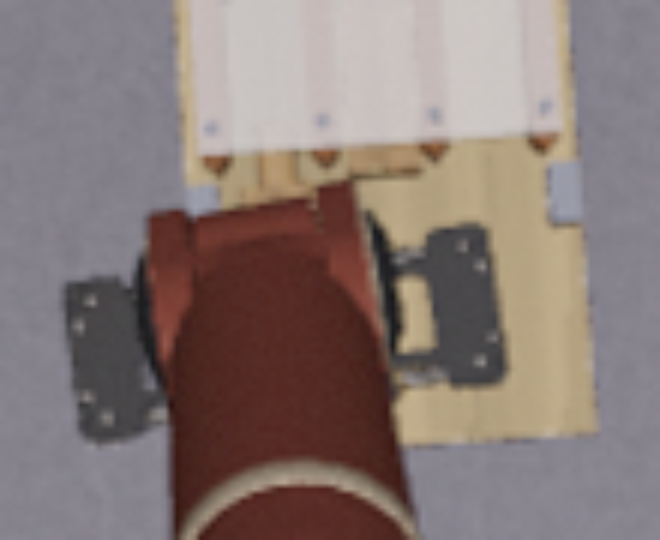

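```bash

python3 -m pendant '[[0.7,0.04,0,0,0,0],[0.6,0.04,0,0,0,0],[0,0,0,0,0,0]]' ;python3 -m pendant '[[0.7,0.04,0,0,0,0],[0.6,0.04,0,0,0,0],[0,0,0,0,0,0]]' ; python3 -c "
from h import *
print(W2J(readout.sense()['tcp_pos']))
for i in range(2):
  c=cam('side');q=face(c,(-52,-10),(24,46),(52,90))
I=c['frame'];cv2.imwrite('pics/i5.png',cv2.resize(cv2.cvtColor(I[170:250,210:310],cv2.COLOR_RGB2BGR),None,fx=7,fy=7))"
```

```text
clock: 35.65
tcp_pos: [0.505, 0.0667, 0.0158]
ee_rot: [-180.0, 0.2, 8.4]
ft_force: [0.4, 0.3, -0.7]
width: 0.0338
clock: 35.95
tcp_pos: [0.5095, 0.068, 0.0149]
ee_rot: [-179.9, 1.3, 8.4]
ft_force: [1.6, -0.4, 1.0]
width: 0.0341
[-73.32474939  51.61843607  14.90628398]
n 43 face y at x=-60: 68.1 slope deg 3.4 res 2.1
n 39 face y at x=-60: 70.0 slope deg 0.2 res 2.7
```

View pics/i5.png

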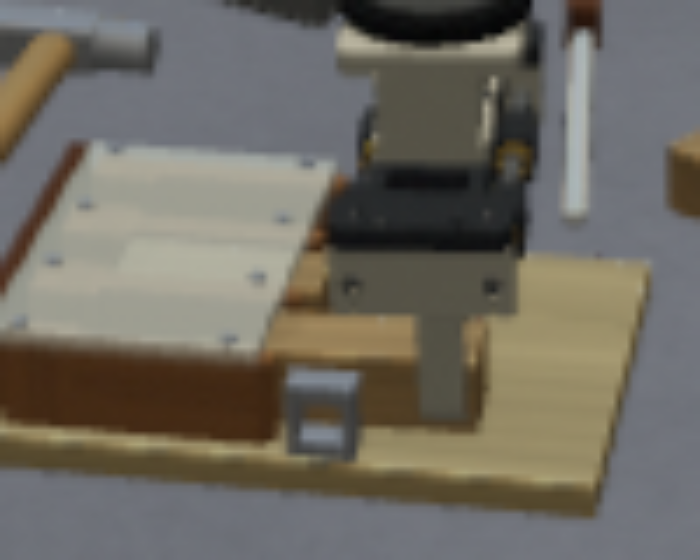

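```bash

python3 -c "
from h import *
c=cam('top')
I=c['frame'];cv2.imwrite('pics/i6t.png',cv2.resize(cv2.cvtColor(I[145:215,225:325],cv2.COLOR_RGB2BGR),None,fx=8,fy=8))
for p in((0,33,54),(0,71,54),(2,35,50),(2,69,50)): print(p,[((q+.5-o)*8).round(0) for q,o in zip(pix(c,J2W(*p)),(225,145))])"
```

```text
(0, 33, 54) [np.float64(334.0), np.float64(397.0)]
(0, 71, 54) [np.float64(226.0), np.float64(403.0)]
(2, 35, 50) [np.float64(328.0), np.float64(393.0)]
(2, 69, 50) [np.float64(232.0), np.float64(399.0)]
```

View pics/i6t.png

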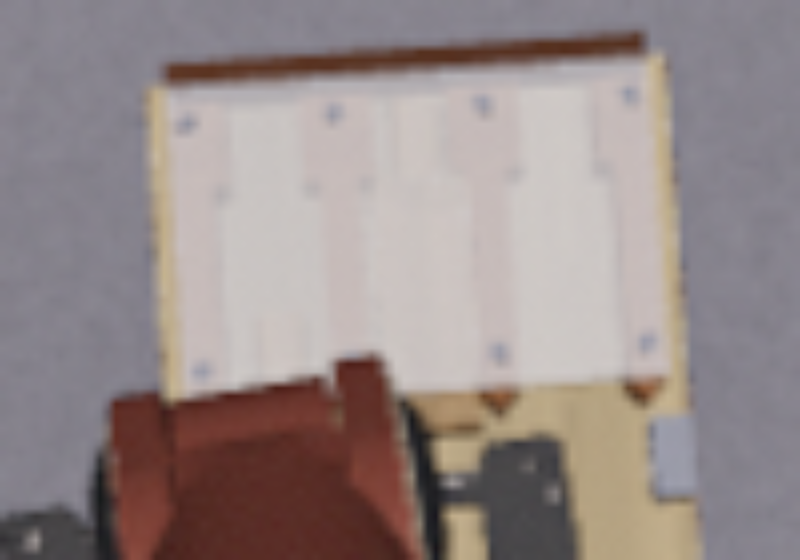

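```bash

python3 -m pendant '[[-0.4,0,0.05,0,-1.3,0],[0,0.15,0,0,0,1.2],[0,0,0,0,0,0]]' ;python3 -m pendant '[[0.7,0.04,0,0,0,0],[0,0,0,0,0,0],[0,0,0,0,0,0]]' ; python3 -c "
from h import *
print(W2J(readout.sense()['tcp_pos']))"
```

```text
clock: 36.4
tcp_pos: [0.5068, 0.0694, 0.0154]
ee_rot: [179.9, -0.1, 9.7]
ft_force: [0.1, -0.2, -1.3]
width: 0.0339
clock: 36.7
tcp_pos: [0.5155, 0.0697, 0.0152]
ee_rot: [179.9, -0.2, 9.7]
ft_force: [-0.2, -0.1, -0.4]
width: 0.0339
[-67.27590305  52.97697469  15.16667091]
```

Passing now. Continue.

```bash

python3 -m pendant '[[0.6,0.04,0,0,0,0],[0,0,0,0,0,0],[0,0,0,0,0,0]]' ; python3 -c "
from h import *
print(W2J(readout.sense()['tcp_pos']))"
```

```text
clock: 37.0
tcp_pos: [0.5225, 0.07, 0.015]
ee_rot: [179.9, -0.2, 9.7]
ft_force: [0.4, 0.3, -1.3]
width: 0.0343
[-60.25530853  52.85259266  15.01501735]
```

```bash

python3 -m pendant '[[0.6,0.04,0,0,0,0],[0,0,0,0,0,0]]' ; python3 -m pendant '[[0,0,0,0,0,0],[0,0,0,0,0,0],[0,0,0,0,0,0]]' 0.55; python3 -m pendant '[[0,0,2,0,0,0],[0,0,3,0,0,0],[-2,-0.15,1,0,0,-3],[-2.2,-0.15,0,0,0,-3],[0,0,0,0,0,0],[0,0,0,0,0,0],[0,0,0,0,0,0],[0,0,0,0,0,0],[0,0,0,0,0,0]]' 0; python3 -c "
from h import *
print(W2J(readout.sense()['tcp_pos']))
delta(*J2W(-97,52,0)[:2],.014,3.4)
c=cam('side')
I=c['frame'];cv2.imwrite('pics/j1.png',cv2.resize(cv2.cvtColor(I[170:250,210:310],cv2.COLOR_RGB2BGR),None,fx=7,fy=7))
for p in((-12,69,50),(-12,35,50),(-70,69,50)): print(p,[((q+.5-o)*7).round(0) for q,o in zip(pix(c,J2W(*p)),(210,170))])"
```

```text
clock: 37.2
tcp_pos: [0.529, 0.0704, 0.015]
ee_rot: [179.9, -0.2, 9.7]
ft_force: [-0.6, -0.8, -0.9]
width: 0.0341
clock: 37.5
tcp_pos: [0.5294, 0.0705, 0.0153]
ee_rot: [179.9, -0.2, 9.7]
ft_force: [0.6, 0.3, 0.8]
width: 0.0499
clock: 38.4
tcp_pos: [0.4894, 0.0678, 0.0774]
ee_rot: [180.0, -0.5, 3.6]
ft_force: [-0.6, 0.0, -0.1]
width: 0.0009
[-93.40712726  52.61549201  77.3795873 ]
d cm [-0.36 -0.08 -6.34] rot [ 0.   0.5 -0.2]
(-12, 69, 50) [np.float64(301.0), np.float64(352.0)]
(-12, 35, 50) [np.float64(318.0), np.float64(311.0)]
(-70, 69, 50) [np.float64(441.0), np.float64(364.0)]
```

View pics/j1.png

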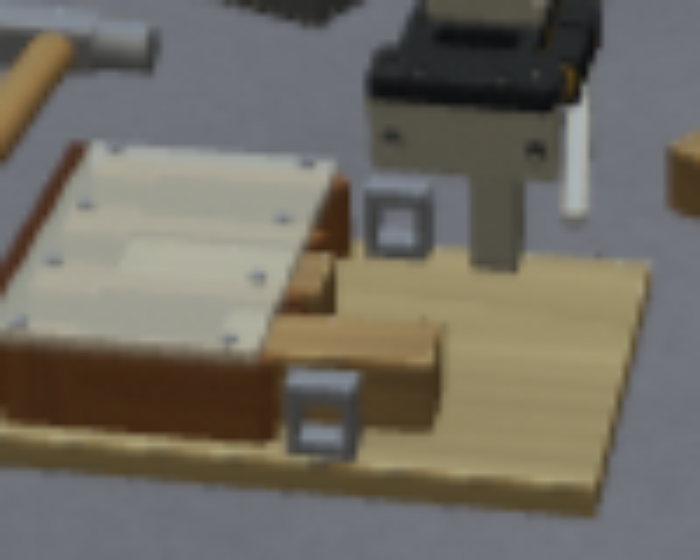

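```bash

python3 -m pendant '[[-0.3,-0.1,-2,0,0.5,0],[0,0,-2.2,0,0,0],[0,0,-1.8,0,0,0],[0,0,0,0,0,0],[0,0,0,0,0,0]]'; python3 -m pendant '[[0.7,0.04,0,0,0,0],[0.7,0.04,0,0,0,0],[0.7,0.04,0,0,0,0],[0.7,0.04,0,0,0,0],[0,0,0,0,0,0]]'; python3 -c "
from h import *
print(W2J(readout.sense()['tcp_pos']))"
```

```text
clock: 38.95
tcp_pos: [0.4893, 0.067, 0.0156]
ee_rot: [-180.0, -0.2, 3.6]
ft_force: [0.1, -0.2, 0.4]
width: 0.0003
clock: 39.45
tcp_pos: [0.5222, 0.0691, 0.0185]
ee_rot: [-180.0, -0.5, 3.6]
ft_force: [-0.8, 0.3, 0.0]
width: 0.0005
[-60.62245914  52.02150959  18.4918819 ]
```

```bash

python3 -m pendant '[[0.7,0.04,-0.1,0,0.3,0],[0.7,0.04,-0.1,0,0,0],[0.7,0.04,-0.1,0,0,0],[0,0,0,0,0,0]]'; python3 -m pendant '[[0.6,0.04,0,0,0,0],[0.6,0.04,0,0,0,0],[0,0,0,0,0,0]]'; python3 -c "
from h import *
print(W2J(readout.sense()['tcp_pos']))
c=cam('side')
I=c['frame'];cv2.imwrite('pics/j2.png',cv2.resize(cv2.cvtColor(I[170:250,210:310],cv2.COLOR_RGB2BGR),None,fx=7,fy=7))"
```

```text
clock: 39.85
tcp_pos: [0.5438, 0.0705, 0.0154]
ee_rot: [-179.9, -0.0, 3.6]
ft_force: [0.3, 0.1, 0.6]
width: 0.0006
clock: 40.15
tcp_pos: [0.5567, 0.0712, 0.0151]
ee_rot: [-179.9, 0.0, 3.6]
ft_force: [0.0, -0.6, -0.5]
width: 0.0006
[-26.06977203  52.04602562  15.09119419]
```

View pics/j2.png

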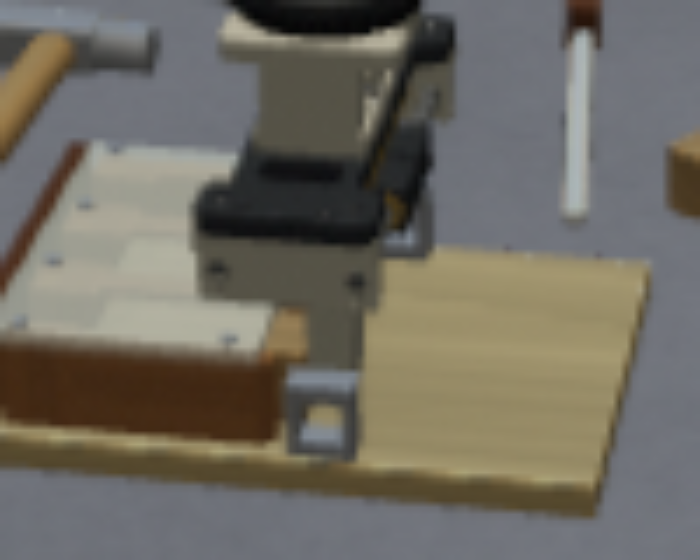

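```bash

python3 -m pendant '[[0.4,0.02,0,0,0,0],[0.4,0.02,0,0,0,0],[0,0,0,0,0,0]]'; python3 -m pendant '[[0.4,0.02,0,0,0,0],[0,0,0,0,0,0]]'; python3 -c "
from h import *
print(W2J(readout.sense()['tcp_pos']))"
```

```text
clock: 40.5
tcp_pos: [0.5606, 0.0714, 0.0147]
ee_rot: [-179.9, 0.6, 3.6]
ft_force: [0.4, -0.0, -0.2]
width: 0.0002
clock: 40.7
tcp_pos: [0.5602, 0.0713, 0.0145]
ee_rot: [-180.0, 1.1, 3.6]
ft_force: [0.3, 0.3, 0.4]
width: 0.0005
[-22.58993494  51.94139537  14.45019516]
```

```bash

python3 -m pendant '[[0.5,0.03,0,0,-1.1,0],[0,0,0,0,0,0]]'; python3 -m pendant '[[-1,-0.06,0,0,-1,0],[-1,-0.06,1,0,0,0],[0,0,3,0,0,0],[0,0,4,0,0,0],[0,-3,4,0,0,0],[-3,-4,0,0,0,0],[-3,-4,0,0,0,0],[0,-4,0,0,0,0],[0,-4,0,0,0,0],[0,0,0,0,0,0]]'; python3 -c "
from h import *
print(readout.sense()['tcp_pos'],readout.sense()['ee_rot'])
c=cam('side')
I=c['frame'];cv2.imwrite('pics/j3.png',cv2.resize(cv2.cvtColor(I[170:250,210:310],cv2.COLOR_RGB2BGR),None,fx=7,fy=7))
c=cam('top','j3full.png')
I=c['frame'];cv2.imwrite('pics/j3t.png',cv2.resize(cv2.cvtColor(I[145:215,225:325],cv2.COLOR_RGB2BGR),None,fx=8,fy=8))"
```

```text
clock: 40.9
tcp_pos: [0.5605, 0.0713, 0.0141]
ee_rot: [179.9, 0.6, 3.7]
ft_force: [1.0, -0.2, 0.7]
width: 0.0006
clock: 41.9
tcp_pos: [0.491, -0.1255, 0.1483]
ee_rot: [179.5, -2.7, 3.9]
ft_force: [-0.3, 0.3, 0.2]
width: 0.0005
[ 0.4910427  -0.12554449  0.1482839 ] [179.54861429  -2.72516264   3.90923406]
```

View pics/j3.png

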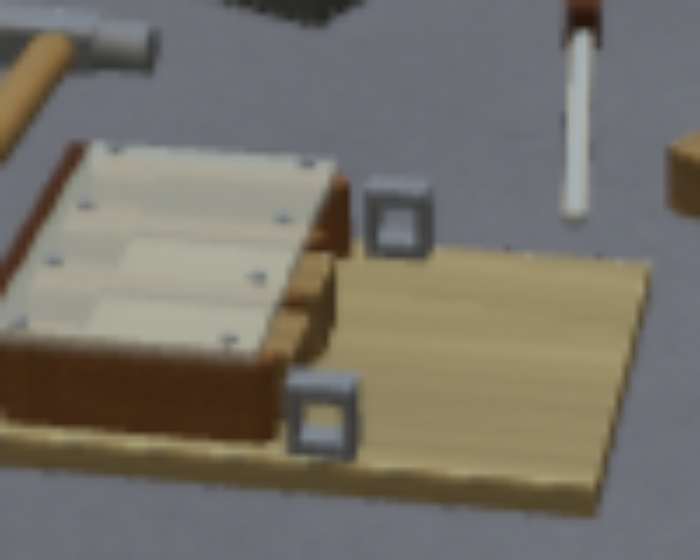

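View pics/j3t.png

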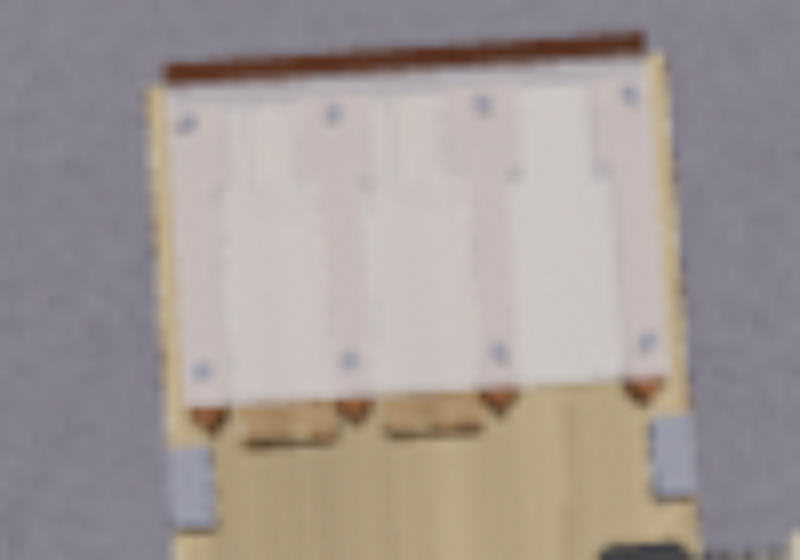

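View pics/j3full.png

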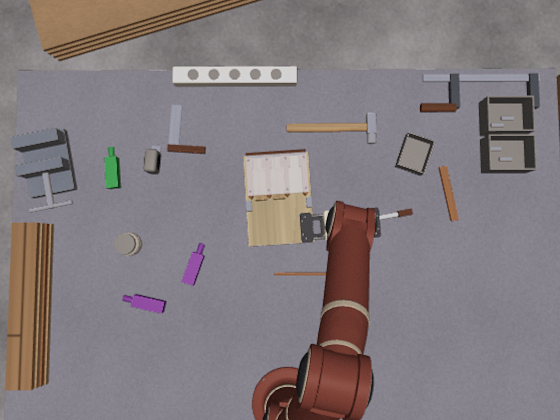

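```bash

python3 -m pendant '[[-1,-3,0,0,2.7,0],[-1,-3,0,0,0,0],[-1,-3,0,0,0,8],[-1,-3,0,0,0,8],[-1,-3,0,0,0,8],[-1,-3,0,0,0,8],[-1,-3,0,0,0,8],[-1,-2,0,0,0,8],[0,0,0,0,0,8],[0,0,0,0,0,0]]' 1;  python3 -c "
from h import *
print(readout.sense()['tcp_pos'],readout.sense()['ee_rot'])
c=cam('top')
for p in((-12,35,50),(-12,69,50),(-12,-17,50),(-12,17,50)): print(p,[((q+.5-o)*8).round(0) for q,o in zip(pix(c,J2W(*p)),(225,145))])
I=c['frame'];cv2.imwrite('pics/k1t.png',cv2.resize(cv2.cvtColor(I[180:260,320:440],cv2.COLOR_RGB2BGR),None,fx=6,fy=6))
c=cam('side')
I=c['frame'];cv2.imwrite('pics/k1.png',cv2.resize(cv2.cvtColor(I[130:230,240:340],cv2.COLOR_RGB2BGR),None,fx=6,fy=6))"
```

```text
clock: 43.0
tcp_pos: [0.4234, -0.3387, 0.1515]
ee_rot: [179.8, -0.6, 64.8]
ft_force: [0.5, -0.2, 0.1]
width: 0.076
[ 0.42337313 -0.33873149  0.15148998] [179.84470401  -0.6471509   64.79341964]
(-12, 35, 50) [np.float64(331.0), np.float64(432.0)]
(-12, 69, 50) [np.float64(234.0), np.float64(438.0)]
(-12, -17, 50) [np.float64(478.0), np.float64(423.0)]
(-12, 17, 50) [np.float64(382.0), np.float64(429.0)]
```

View pics/k1t.png

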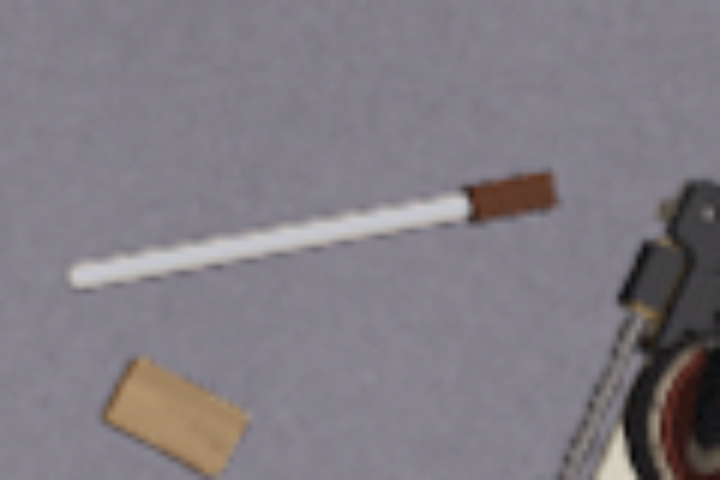

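View pics/k1.png

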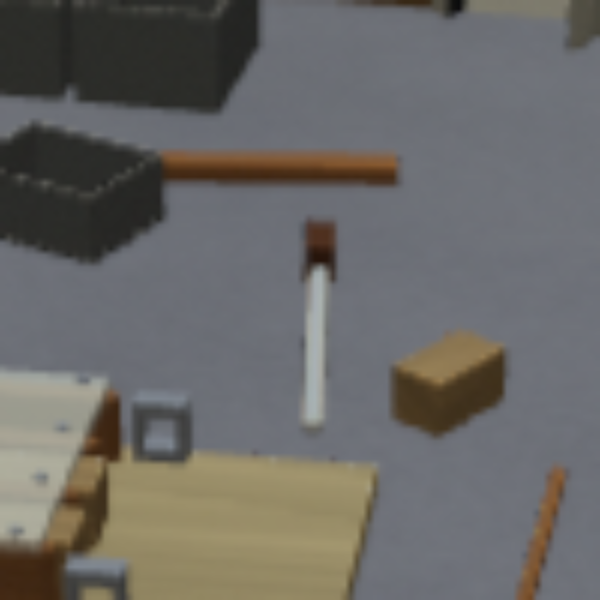

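```bash
cat >> h.py <<'E'
def pinpose(c,hb,rb,hz=.024,rz=.010):
    H=cv2.cvtColor(c['frame'],cv2.COLOR_RGB2HSV)
    m=np.zeros(H.shape[:2],bool); x0,y0,x1,y1=hb; m[y0:y1,x0:x1]=((H[...,1]>100)&((H[...,0]<12)|(H[...,0]>170)))[y0:y1,x0:x1]
    h=world2(c,m,hz); hc=h.mean(0)
    m=np.zeros(H.shape[:2],bool); x0,y0,x1,y1=rb; m[y0:y1,x0:x1]=((H[...,2]>165)&(H[...,1]<40))[y0:y1,x0:x1]
    q=world2(c,m,rz); mu=q.mean(0); V=np.linalg.svd(q-mu,full_matrices=False)[2][0]
    if V@(mu-hc)<0: V=-V
    t=(q-mu)@V; tip=mu+V*(t.max()+.0014)
    off=(hc-mu)@np.array([-V[1],V[0]])
    print('handle',(hc*1000).round(1),'n',len(h),'rod ang %.1f'%np.degrees(np.arctan2(V[1],V[0])),'tip',(tip*1000).round(1),'hc->tip %.1f'%((tip-hc)@V*1000),'handle lateral %.1f'%(off*1000))
    return hc,V,tip
E
python3 -c "
from h import *
c=cam('top'); pinpose(c,(395,205,417,220),(328,206,402,232))
"
```

```text
handle [ 534.1 -340.8] n 70 rod ang 100.2 tip [ 495.9 -132.1] hc->tip 212.3 handle lateral -0.7
```

```bash

python3 -m pendant '[[2,0,0,0,0,8],[2,0,0,0,0,8],[2,0,0,0,0,8],[2,0,-1,0,0,8],[2,0,-2,0,0,3],[1,0,-2,0,0,0],[0,0,-2,0,0,0],[0,0,0,0,0,0]]' 1;  python3 -c "
from h import *
delta(.534,-.342,.03,100.2)"
```

```text
clock: 43.95
tcp_pos: [0.5442, -0.3266, 0.0813]
ee_rot: [179.6, -0.5, 101.2]
ft_force: [-0.2, -0.3, -0.8]
width: 0.0929
d cm [-1.02 -1.54 -5.13] rot [-0.5  0.3 -1. ]
```

```bash

python3 -m pendant '[[-1,-1.5,-1,-0.5,0.3,-1],[0,0,-2,0,0,0],[0,0,-1.5,0,0,0],[0,0,0,0,0,0],[0,0,0,0,0,0]]' 1;  python3 -c "
from h import *
delta(.534,-.342,-.011,100.2)
tips()
c=cam('side')
I=c['frame'];cv2.imwrite('pics/l1.png',cv2.resize(cv2.cvtColor(I[110:210,240:340],cv2.COLOR_RGB2BGR),None,fx=6,fy=6))"
```

```text
clock: 44.45
tcp_pos: [0.5341, -0.3447, 0.0377]
ee_rot: [180.0, 0.4, 100.0]
ft_force: [-0.6, 0.6, 0.5]
width: 0.093
d cm [-0.01  0.27 -4.87] rot [0.4 0.1 0.2]
tcp [ 0.5339 -0.3448  0.0377] width 0.09313470874932446 n 76
 lowest z [0.025 0.051 0.054 0.058 0.058 0.058] mean xy low [ 0.5322 -0.3481  0.0253]
 lowest z [0.026 0.053 0.055 0.056 0.057 0.06 ] mean xy low [ 0.539  -0.3453  0.0259]
```

View pics/l1.png

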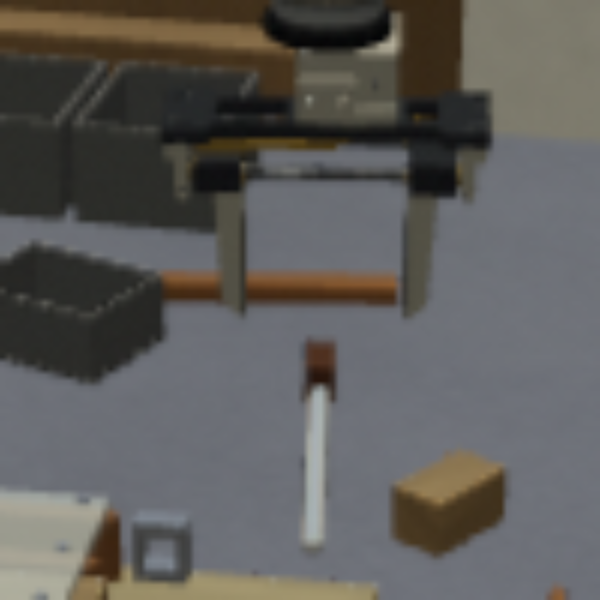

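```bash

python3 -m pendant '[[0,0.2,-2,0.4,0,0.2],[0,0,-1.5,0,0,0],[0,0,-0.8,0,0,0],[0,0,0,0,0,0],[0,0,0,0,0,0]]' 1;  python3 -c "
from h import *
delta(.534,-.342,-.011,100.2)"
```

```text
clock: 45.05
tcp_pos: [0.5368, -0.3441, -0.003]
ee_rot: [179.6, 0.3, 100.1]
ft_force: [1.0, 0.5, 0.4]
width: 0.0929
d cm [-0.28  0.21 -0.8 ] rot [0.2 0.5 0.1]
```

```bash

python3 -m pendant '[[-0.3,0.1,-0.4,0.2,0.5,0.1],[0,0.1,-0.4,0,0,0],[0,0,0,0,0,0],[0,0,0,0,0,0]]' 1;  python3 -m pendant '[[0,0,0,0,0,0],[0,0,0,0,0,0],[0,0,0,0,0,0],[0,0,0,0,0,0],[0,0,0,0,0,0],[0,0,0,0,0,0],[0,0,0,0,0,0],[0,0,0,0,0,0],[0,0,0,0,0,0],[0,0,0,0,0,0]]' 0 50; python3 -m pendant '[[0,0,0,0,0,0],[0,0,0,0,0,0],[0,0,0,0,0,0]]'
```

```text
clock: 45.45
tcp_pos: [0.5346, -0.3423, -0.0102]
ee_rot: [180.0, 0.1, 100.3]
ft_force: [0.0, -0.3, 0.4]
width: 0.0928
clock: 46.45
tcp_pos: [0.5351, -0.3426, -0.0096]
ee_rot: [179.9, 0.1, 100.2]
ft_force: [-0.1, -0.0, -1.0]
width: 0.0177
clock: 46.75
tcp_pos: [0.5351, -0.3425, -0.0096]
ee_rot: [179.9, 0.1, 100.2]
ft_force: [0.2, -0.0, 0.6]
width: 0.0178
```

```bash

python3 -m pendant '[[0,0,1,0,0,0],[0,0,1,0,0,0],[0,0,0.5,0,0,-3.5],[0,0,0,0,0,-3.3],[0,0,0,0,0,0],[0,0,0,0,0,0]]' 0 50; python3 -c "
from h import *
delta(*J2W(-27,-325,0)[:2],.0174,93.4)"
```

```text
clock: 47.35
tcp_pos: [0.535, -0.343, 0.0195]
ee_rot: [179.8, 0.1, 93.3]
ft_force: [0.2, -0.2, -1.5]
width: 0.0174
d cm [ 4.31  3.78 -0.21] rot [0.1 0.2 0.1]
```

```bash

python3 -m pendant '[[2,0.5,0,0,0,0],[2,1,0,0,0,0],[0.3,1,-0.2,0.1,0.2,0],[0,0.8,0,0,0,0],[0,0,0,0,0,0],[0,0,0,0,0,0]]' 0 50; python3 -c "
from h import *
delta(*J2W(-27,-325,0)[:2],.0174,93.4)
c=cam('top'); 
I=c['frame'];cv2.imwrite('pics/m1t.png',cv2.resize(cv2.cvtColor(I[170:240,280:420],cv2.COLOR_RGB2BGR),None,fx=5.5,fy=5.5))
c=cam('side')
I=c['frame'];cv2.imwrite('pics/m1.png',cv2.resize(cv2.cvtColor(I[130:230,230:330],cv2.COLOR_RGB2BGR),None,fx=6,fy=6))"
```

```text
clock: 47.95
tcp_pos: [0.5749, -0.3095, 0.0174]
ee_rot: [-179.6, 0.0, 93.4]
ft_force: [-0.4, -0.2, -1.5]
width: 0.0176
d cm [ 0.32  0.43 -0.  ] rot [ 0.  -0.4 -0. ]
```

View pics/m1t.png

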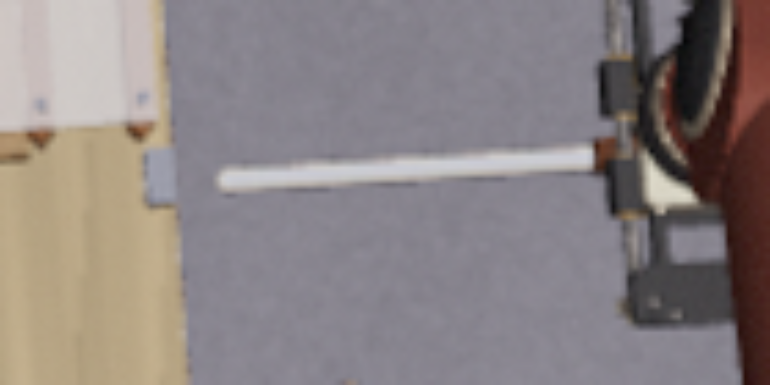

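View pics/m1.png

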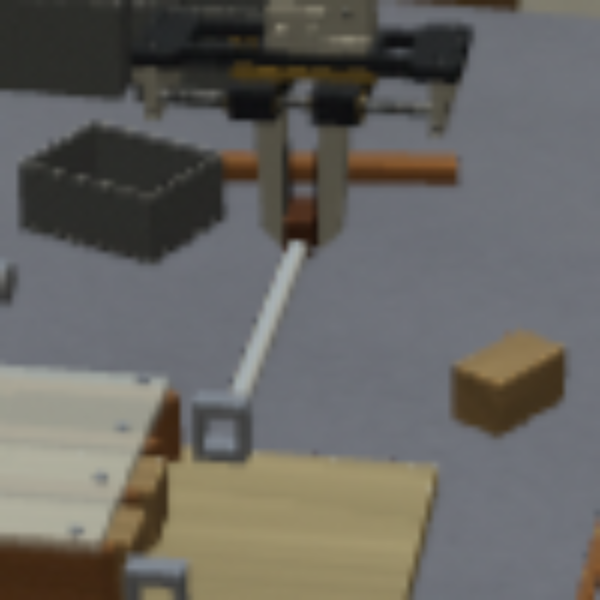

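```bash
cat >> h.py <<'E'
def rodline(c,rb,z=.036,show=True):
    H=cv2.cvtColor(c['frame'],cv2.COLOR_RGB2HSV)
    m=np.zeros(H.shape[:2],bool); x0,y0,x1,y1=rb; m[y0:y1,x0:x1]=((H[...,2]>165)&(H[...,1]<40))[y0:y1,x0:x1]
    q=world2(c,m,z); Q=np.array([W2J([*a,0])[:2] for a in q]); mu=Q.mean(0); V=np.linalg.svd(Q-mu,full_matrices=False)[2][0]
    if V[1]<0: V=-V
    tip=mu+V*(((Q-mu)@V).max()+1.4)
    f=lambda y: mu[0]+V[0]/V[1]*(y-mu[1])
    print('rod n',len(Q),'dir vs jig y (deg, + = toward +x) %.2f'%np.degrees(np.arctan2(V[0],V[1])),'tip',tip.round(1),'x at y=-85: %.1f, y=85: %.1f'%(f(-85),f(85)))
def knuck(c):
    H=cv2.cvtColor(c['frame'],cv2.COLOR_RGB2HSV)
    for y in(-85,85):
        u,v=pix(c,J2W(-27,y,50)); u,v=int(round(u)),int(round(v))
        m=np.zeros(H.shape[:2],bool); s=np.s_[v-8:v+9,u-5:u+6]; h=H[s]
        m[s]=(h[...,2]>130)&(h[...,0]>100)&(h[...,1]>15)&(h[...,2]>=145)
        q=world2(c,m,.05); print('knuckle',y,'n',m.sum(),W2J([*q.mean(0),0])[:2].round(1) if len(q) else '')
E
python3 -c "
from h import *
c=cam('top'); rodline(c,(316,192,388,208)); knuck(c)
H=cv2.cvtColor(c['frame'],cv2.COLOR_RGB2HSV); print(H[202,300:316].tolist())
P=pts(c)
c2=cam('side'); P2=pts(c2); H2=cv2.cvtColor(c2['frame'],cv2.COLOR_RGB2HSV)
Q=((P2-JO)@RJ*1000); m=(H2[...,2]>150)&(H2[...,1]<40); m[:172]=0; m[198:]=0; m[:,:268]=0; m[:,282:]=0
q=Q[m]; q=q[(q[:,1]<-110)&(q[:,1]>-300)]; k=np.polyfit(q[:,1],q[:,2],1); print('side rod surface z at y=-120 %.1f, -290 %.1f n %d'%(np.polyval(k,-120),np.polyval(k,-290),len(q)))
"
```

```text
rod n 265 dir vs jig y (deg, + = toward +x) 0.07 tip [ -30.9 -113.2] x at y=-85: -30.8, y=85: -30.7
knuckle -85 n 51 [-29.6 -86.4]
knuckle 85 n 56 [-28.9  87.9]
[[19, 70, 182], [19, 70, 182], [19, 70, 182], [19, 69, 185], [19, 71, 187], [18, 66, 179], [165, 7, 148], [118, 24, 173], [118, 20, 169], [118, 21, 170], [120, 19, 171], [120, 20, 164], [132, 19, 136], [132, 18, 142], [131, 19, 145], [132, 18, 143]]
side rod surface z at y=-120 38.9, -290 38.5 n 64
```

```bash

python3 -m pendant '[[0.17,0,-0.05,0,-0.4,0],[-0.03,0.6,0,0,0,0],[-0.03,0.6,0,0,0,0],[0,0,0,0,0,0],[0,0,0,0,0,0]]' ; python3 -c "
from h import *
print(W2J(readout.sense()['tcp_pos']),readout.sense()['ee_rot'])
c=cam('top'); rodline(c,(313,192,388,208))
c=cam('side')
I=c['frame'];cv2.imwrite('pics/m2.png',cv2.resize(cv2.cvtColor(I[170:220,240:300],cv2.COLOR_RGB2BGR),None,fx=10,fy=10))"
```

```text
clock: 48.65
tcp_pos: [0.5759, -0.2982, 0.0171]
ee_rot: [179.9, 0.1, 93.3]
ft_force: [-0.5, 0.1, -1.6]
width: 0.0176
[ -28.84737761 -317.84351294   17.11135397] [1.79896833e+02 9.08562140e-02 9.32751843e+01]
rod n 273 dir vs jig y (deg, + = toward +x) 0.40 tip [ -28.7 -101.9] x at y=-85: -28.6, y=85: -27.4
```

View pics/m2.png

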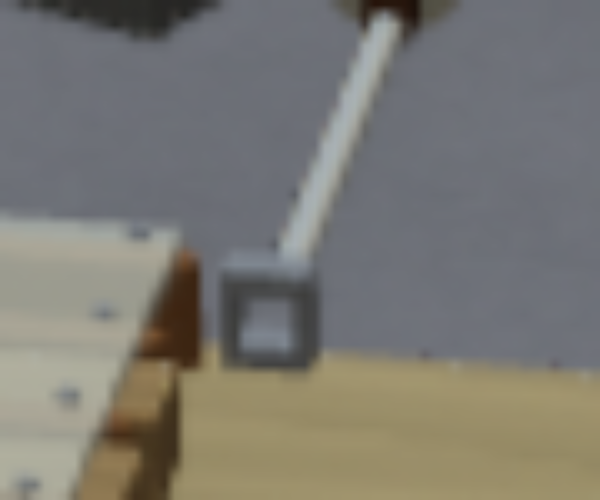

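```bash

python3 -m pendant '[[-0.05,0.8,0,0,0,0],[-0.05,0.8,0,0,0,0],[0,0,0,0,0,0]]' ;python3 -m pendant '[[-0.05,0.8,0,0,0,0],[-0.05,0.8,0,0,0,0],[0,0,0,0,0,0]]' ; python3 -c "
from h import *
print(W2J(readout.sense()['tcp_pos']),readout.sense()['ee_rot'])
c=cam('side')
I=c['frame'];cv2.imwrite('pics/m3.png',cv2.resize(cv2.cvtColor(I[170:220,240:300],cv2.COLOR_RGB2BGR),None,fx=10,fy=10))"
```

```text
clock: 49.05
tcp_pos: [0.5749, -0.2808, 0.0171]
ee_rot: [179.9, 0.1, 93.2]
ft_force: [0.5, -0.1, -1.5]
width: 0.0178
clock: 49.35
tcp_pos: [0.5739, -0.2626, 0.0172]
ee_rot: [179.9, 0.0, 93.3]
ft_force: [0.6, 0.1, -2.0]
width: 0.0176
[ -28.64159505 -282.21230415   17.18592621] [1.79873820e+02 3.75308804e-02 9.33034469e+01]
```

View pics/m3.png

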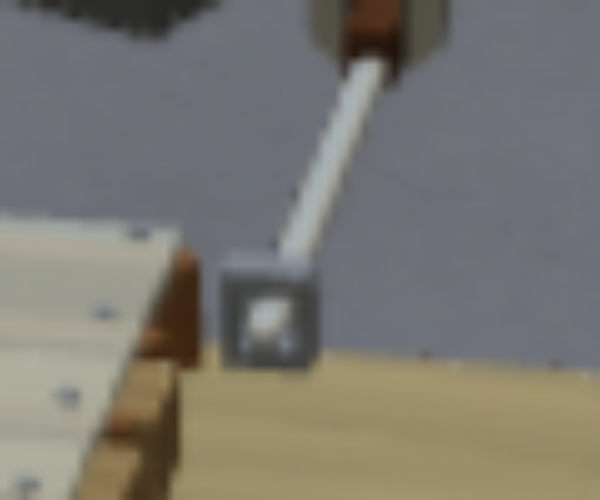

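```bash

python3 -m pendant '[[-0.08,1.3,0,0,0,0],[-0.08,1.3,0,0,0,0],[-0.08,1.3,0,0,0,0],[-0.08,1.3,0,0,0,0],[-0.08,1.3,0,0,0,0],[-0.08,1.3,0,0,0,0],[-0.08,1.3,0,0,0,0],[-0.08,1.3,0,0,0,0],[0,0,0,0,0,0]]' ; python3 -c "
from h import *
print(W2J(readout.sense()['tcp_pos']),readout.sense()['ee_rot'])
c=cam('top'); rodline(c,(242,192,304,212));knuck(c)
c=cam('side')
I=c['frame'];cv2.imwrite('pics/m4.png',cv2.resize(cv2.cvtColor(I[160:240,220:320],cv2.COLOR_RGB2BGR),None,fx=7,fy=7))"
```

```text
clock: 50.3
tcp_pos: [0.5669, -0.1478, 0.0176]
ee_rot: [179.8, -0.0, 93.4]
ft_force: [-0.3, 1.4, -1.6]
width: 0.0178
[ -28.89761551 -167.22778393   17.5834222 ] [ 1.79830411e+02 -1.10309315e-02  9.34394665e+01]
rod n 336 dir vs jig y (deg, + = toward +x) 7.48 tip [-6.3 89.4] x at y=-85: -29.2, y=85: -6.8
knuckle -85 n 44 [-29.  -85.6]
knuckle 85 n 56 [-29.4  87.9]
```

View pics/m4.png

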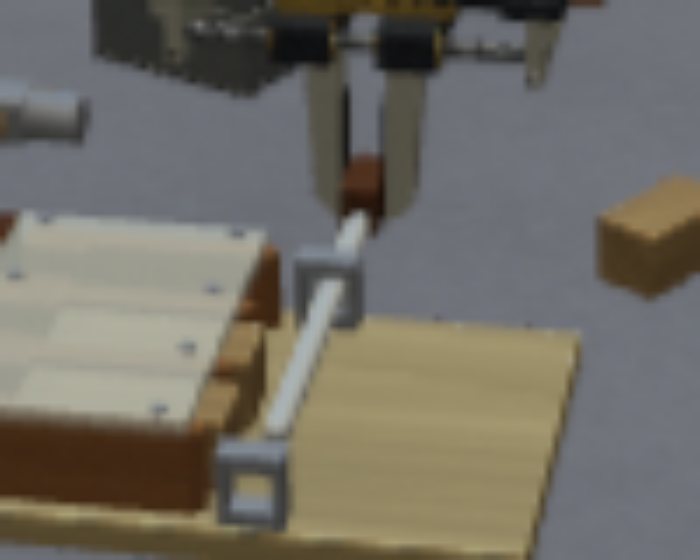

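```bash
sed -i "s/; mu=Q.mean(0); V=np.linalg.svd(Q-mu,full_matrices=False)\[2\]\[0\]\n    if V\[1\]/&/; s/Q=np.array(\[W2J(\[\*a,0\])\[:2\] for a in q\]); mu/Q=np.array([W2J([*a,0])[:2] for a in q]); Q=Q[(Q[:,0]<-15)\&(Q[:,0]>-45)\&(abs(Q[:,1])<76)]; mu/" h.py; python3 -c "
from h import *
c=cam('top'); rodline(c,(242,192,310,212))
c2=cam('side'); Q=((pts(c2)-JO)@RJ*1000); H=cv2.cvtColor(c2['frame'],cv2.COLOR_RGB2HSV)
m=(H[...,2]>150)&(H[...,1]<40); q=Q[m]; q=q[(abs(q[:,0]+27)<14)&(abs(q[:,1])<70)&(q[:,2]>20)&(q[:,2]<55)]
k=np.polyfit(q[:,1],q[:,2],1); print('n',len(q),'surf z at -70 %.1f, 45 %.1f'%(np.polyval(k,-70),np.polyval(k,45)))"
```

```text
rod n 180 dir vs jig y (deg, + = toward +x) 0.19 tip [-29.   45.8] x at y=-85: -29.4, y=85: -28.8
n 61 surf z at -70 38.5, 45 38.5
```

Aligned with both knuckles (x ≈ −29 measured for rod and knuckles alike, height level). Continue through the far knuckle.

```bash

python3 -m pendant '[[-0.06,1,0,0,0,0],[-0.06,1,0,0,0,0],[0,0,0,0,0,0]]' ; python3 -m pendant '[[-0.06,0.9,0,0,0,0],[-0.06,0.9,0,0,0,0],[0,0,0,0,0,0]]' ;python3 -c "
from h import *
print(W2J(readout.sense()['tcp_pos']),readout.sense()['ee_rot'])
c=cam('side')
I=c['frame'];cv2.imwrite('pics/m5.png',cv2.resize(cv2.cvtColor(I[160:240,220:320],cv2.COLOR_RGB2BGR),None,fx=7,fy=7))"
```

```text
clock: 50.8
tcp_pos: [0.5652, -0.1337, 0.0172]
ee_rot: [179.8, 0.2, 92.9]
ft_force: [-0.7, -0.2, -1.6]
width: 0.0175
clock: 51.1
tcp_pos: [0.5638, -0.1137, 0.0172]
ee_rot: [179.8, 0.2, 92.9]
ft_force: [0.4, 1.0, -2.0]
width: 0.0175
[ -29.94094093 -132.94566315   17.1964294 ] [179.8452654    0.20023459  92.89576232]
```

View pics/m5.png

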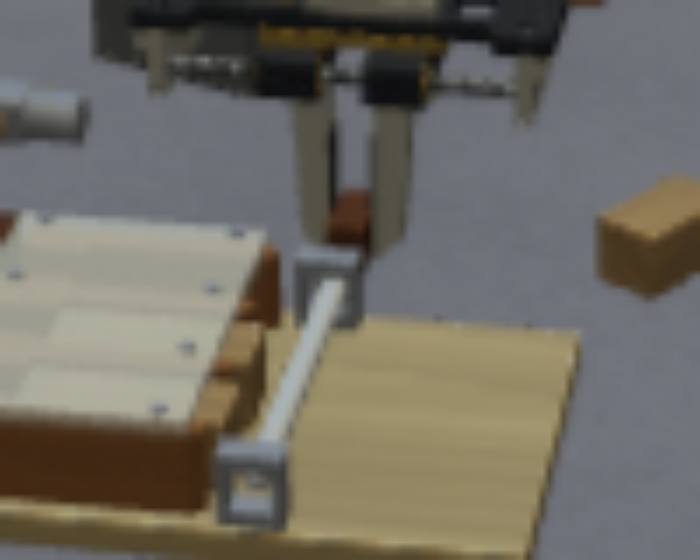

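```bash

python3 -m pendant '[[-0.03,0.6,0,0,0,0],[-0.03,0.6,0,0,0,0],[0,0,0,0,0,0]]' ; python3 -m pendant '[[-0.02,0.5,0,0,0,0],[0,0,0,0,0,0]]' ;python3 -c "
from h import *
print(W2J(readout.sense()['tcp_pos']),readout.sense()['ee_rot'])
c=cam('side')
I=c['frame'];cv2.imwrite('pics/m6.png',cv2.resize(cv2.cvtColor(I[160:240,220:320],cv2.COLOR_RGB2BGR),None,fx=7,fy=7))"
```

```text
clock: 51.45
tcp_pos: [0.5632, -0.1021, 0.0172]
ee_rot: [179.8, 0.3, 92.8]
ft_force: [0.3, -0.6, -1.2]
width: 0.0173
clock: 51.65
tcp_pos: [0.563, -0.0968, 0.0172]
ee_rot: [179.8, 0.3, 92.8]
ft_force: [-0.3, -0.6, -1.1]
width: 0.0175
[ -29.69531835 -116.01461613   17.21355576] [179.83767511   0.27664425  92.80975904]
```

View pics/m6.png

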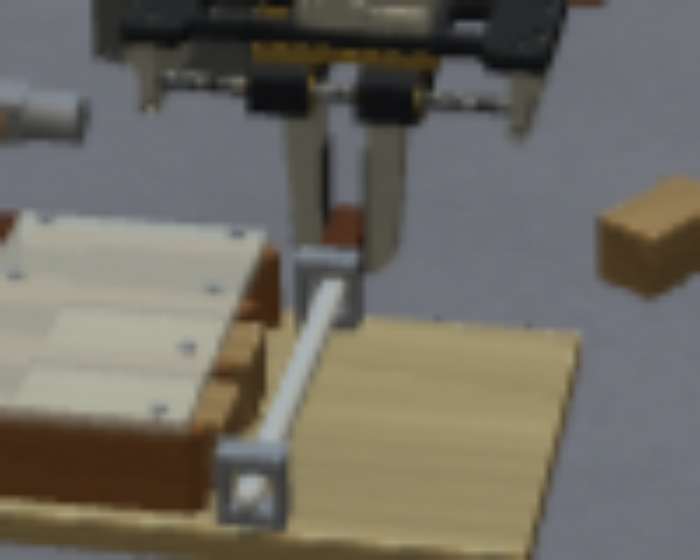

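```bash

python3 -m pendant '[[-0.01,0.25,0,0,0,0],[0,0,0,0,0,0]]' ; python3 -m pendant '[[-0.01,0.25,0,0,0,0],[0,0,0,0,0,0],[0,0,0,0,0,0]]' ;python3 -c "
from h import *
print(W2J(readout.sense()['tcp_pos']),readout.sense()['ee_rot'])"
```

```text
clock: 51.9
tcp_pos: [0.5629, -0.0956, 0.0171]
ee_rot: [179.8, 0.3, 92.7]
ft_force: [0.3, -0.4, -1.0]
width: 0.0173
clock: 52.2
tcp_pos: [0.5627, -0.0937, 0.0171]
ee_rot: [179.9, 0.4, 92.7]
ft_force: [0.3, -0.6, -1.0]
width: 0.0175
[ -29.85410515 -112.91660206   17.08806235] [179.85704574   0.38827224  92.66449733]
```

```bash

python3 -m pendant '[[0,0,-0.25,0,0,0],[0,0,0,0,0,0],[0,0,0,0,0,0]]' ; python3 -m pendant '[[0,0,0,0,0,0],[0,0,0,0,0,0],[0,0,0,0,0,0],[0,0,0,0,0,0]]' 0.5;  python3 -m pendant '[[0,0,1.5,0,0,0],[0,0,3,0,0,0],[0,0,4,0,0,0],[-1,-3,4,0,0,0],[-1,-4,2,0,0,0],[-1,-4,0,0,0,0],[-1,-4,0,0,0,0],[-1,-4,0,0,0,0],[0,0,0,0,0,0],[0,0,0,0,0,0]]'; python3 -c "
from h import *
print(readout.sense()['tcp_pos'])
c=cam('top','n1full.png'); rodline(c,(242,192,310,212)); knuck(c)
I=c['frame'];cv2.imwrite('pics/n1t.png',cv2.resize(cv2.cvtColor(I[145:215,230:335],cv2.COLOR_RGB2BGR),None,fx=7.5,fy=7.5))
m=np.zeros((420,560),bool);H=cv2.cvtColor(I,cv2.COLOR_RGB2HSV);m[192:210,308:334]=(H[...,1]>100)[192:210,308:334]
q=world2(c,m,.048);Q=np.array([W2J([*a,0]) for a in q]);print('handle',Q.mean(0)[:2],Q[:,1].min()-1.4,Q[:,1].max()+1.4)
c=cam('side')
I=c['frame'];cv2.imwrite('pics/n1.png',cv2.resize(cv2.cvtColor(I[160:240,220:320],cv2.COLOR_RGB2BGR),None,fx=7,fy=7))"
```

```text
clock: 52.5
tcp_pos: [0.5631, -0.0937, 0.0148]
ee_rot: [179.8, 0.4, 92.6]
ft_force: [-0.3, -0.9, 0.2]
width: 0.0176
clock: 52.9
tcp_pos: [0.5637, -0.0933, 0.0151]
ee_rot: [179.7, 0.4, 92.6]
ft_force: [0.1, 0.0, 0.7]
width: 0.0443
clock: 53.9
tcp_pos: [0.5105, -0.2872, 0.1668]
ee_rot: [179.6, 0.5, 93.0]
ft_force: [-0.1, 0.7, 0.5]
width: 0.0468
[ 0.51049943 -0.28723153  0.16683526]
rod n 227 dir vs jig y (deg, + = toward +x) 0.75 tip [-27.7  77.2] x at y=-85: -29.9, y=85: -27.6
knuckle -85 n 46 [-29.6 -86. ]
knuckle 85 n 42 [-28.8  85.5]
handle [ -30.61780939 -111.66697575] -131.846723087859 -92.16607347664583
```

View pics/n1t.png

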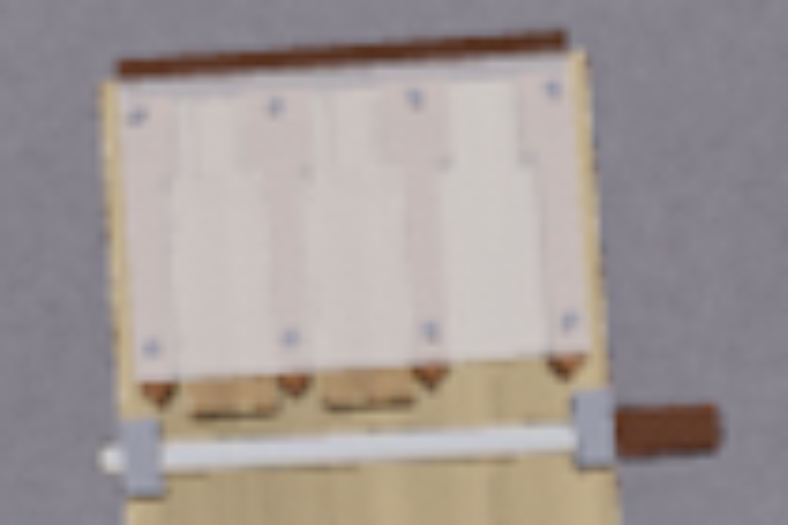

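View pics/n1.png

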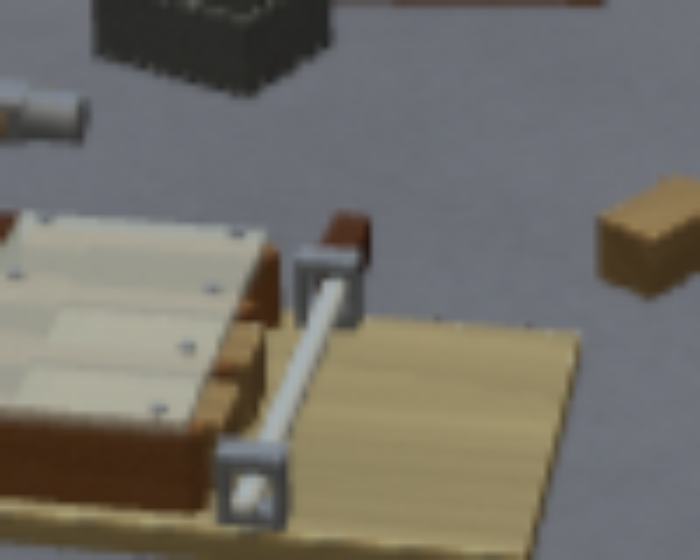

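View pics/n1full.png

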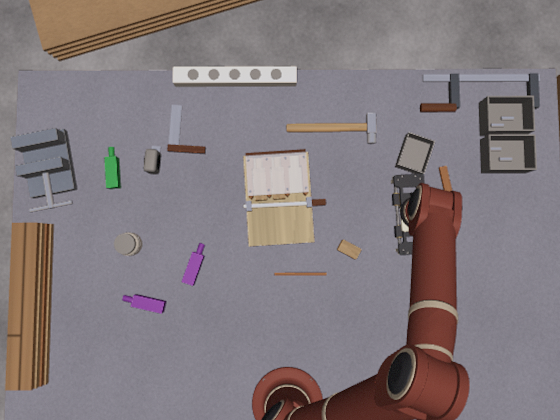

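```bash
python3 -c "
import cv2,numpy as np
a=cv2.imread('pics/top0.png');b=cv2.imread('pics/n1full.png')
d=cv2.absdiff(a,b).max(2); m=cv2.morphologyEx((d>35).astype(np.uint8),cv2.MORPH_OPEN,np.ones((2,2),np.uint8))
n,l,s,c=cv2.connectedComponentsWithStats(m)
print([s[i].tolist() for i in range(1,n) if s[i,4]>12])"
```

```text
[[309, 175, 161, 245, 16459], [172, 188, 24, 41, 418], [326, 199, 6, 7, 32], [313, 200, 4, 7, 28], [524, 351, 36, 41, 989], [277, 402, 29, 18, 338], [538, 405, 22, 15, 171], [260, 406, 15, 14, 80]]
```

Both rails are home, the pin is in and nothing else has moved. Handing in.

```bash
python3 -c "
from h import *
print(order.sign_off()); print(readout.sense()['clock'])"
```

```text
the job is handed in; nothing more can be done
None
the job is handed in; nothing more can be done
```

The jig is loaded. Two rails were on the bench at this start. One is home in the left lane and one in the middle lane, and the keeper pin is back through both knuckles. I handed in at about 54 s on the robot's clock, and the hand-in reports no verdict.

**Last checks**
- **Rails:** In the top view both tail ends sit about where a home rail should be, 12 mm out of the cover. Both tenons lie in their slots, and each push from behind stopped firmly.
- **Pin:** The tip stands clear of the far knuckle. The handle centre measured about y = −112 mm in the jig's frame, right up against the near knuckle.
- **Bystanders:** Comparing the top view before and after shows no bystander moved where the arm does not block it. The arm hid part of the view at the end, including part of the batten.
- **Robot:** It stood clear of everything.

**What disagreed or went wrong**
- **Height reading:** The TCP height read about 34 mm too low against the camera depth, so the first grip on the pin closed above its handle. I set heights from the camera after that.
- **Rails in the grip:** Both rails sat a few degrees askew. The left-lane rail caught once at its lane mouth, and I straightened and re-entered it.
- **Pin knocked:** The pin was knocked aside on the bench while I was loading the rails. I found it again in the images before gripping it.
- **Camera offset:** The side view put the rail tails about 4 mm further in than the top view. I put this down to the small camera offset seen earlier.

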